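Divide and stock a jar display rack

ROBOT

A 6-joint arm with a two-finger parallel gripper is mounted at the origin on the work surface. World frame = base frame: x ahead of the robot, y to its left, z up, the work surface at z = 0. Lengths are in m, angles in rad, forces in N, time in s.
With the tool pointing down it reaches from about 0.35 to 0.975 m from the base axis. Payload 17.4 kg.
Tool frame: the origin (TCP) lies at the very end of the fingers, on their centre line; the grasp point (between the pads) lies 19 mm behind it (manip.hold_point_z is the distance from the TCP to the grasp point, in m); z points along the fingers, y is the direction in which the jaws open and shut (so a half turn about z gives the same grasp; the last joint's range is limited). The gripper opens to 85 mm and grips with 20 to 120 N. Pads are 22 mm wide; open, the fingers measure 114 mm over their backs; the gripper's body (76 mm by 85 mm) begins 54 mm behind the grasp point. The pads swing forward as they close: fully open they stand 13 mm farther back than shut.
Start: joints at [1.216, 0.116, 1.442, -0, 1.584, -0.038], TCP at [0.21, 0.641, 0.231] pointing down, gripper open.
Joint ranges: [-2.83, 2.83], [-0.83, 2.19], [0.07, 2.5], [-1.14, 4.28], [0.01, 3], [-2.97, 2.97]. Speed limits (rad/s): [1.89, 1.89, 2.22, 3.14, 3.14, 3.14].

INTERFACE

Orientations are given as a rotation vector (axis times angle).
In Python, from workcell import manip, optics gives the robot as it stands. The module is installed in compiled form; this text tells all that it offers.
- The arm moves only by the shell command python3 -m jog 'ROWS' [OPENING]. ROWS is JSON, a list of rows, each a list of 6 numbers: the shift along the tool's x, y, z in cm, then the turn, a rotation vector about the tool's x, y, z in rad. A call has 1 to 12 rows; each row shifts and turns the pose as measured when the row begins, along the tool's axes as they then stand; what a row does not reach is not made up. A row lasts 1/8 s, in which the tool goes at most 62.5 mm and 10.7 degrees, less where a joint would pass 70% of its speed; a pose out of reach is approached as far as the arm can. A call with a gripper value outside its range is refused whole. OPENING is the closure, from 0 (fully open) to 1 (shut), set as the call begins (- or left out, the last holds). The fingers move at their own pace and stop on an object; the grip force is fixed at half the most. Time passes only in rows, so rows that do not move let the fingers close. It gives the time, the measured TCP pose, the force and the opening at its end, in the units of the state.
- manip.get_obs(): the state, without advancing time (a new reading comes with each control period).
- optics.grab_frame(name): name is "side" or "top" or "wrist"; returns (picture, depth): 384x512x3 uint8, red, green, blue; 384x512 float32, m along the optical axis (not along the pixel's ray), 0 where there is no reading.
- optics.camera_model(name): a dict with "fovy" (degrees; the focal length in pixels is half the picture's height over the tangent of half this angle, whatever the lens; pixels are square), "cx", "cy" (the principal point, pixels), "rvec" (rotation vector, rad) and "tvec" (3), from world to camera coordinates, as OpenCV has them. Camera axes: x right, y down, z forward; pixel columns grow to the right and rows downward; lengths in m; the calibration is good to about 2 mm. A picture is of the moment at which its call begins: read the wrist's pose just before it. camera_model takes no time and is no camera call; for the wrist camera it gives the pose at the moment of the call.
- manip.finish_job(): hands the job in, once; it reports no verdict.
The state is a dict: "time": time; "joint_pos": joint angles; "qd": joint speeds; "tau": joint torques, N m; "tool_pos": TCP position; "eef_rot": TCP orientation; "ft_force": force on the tool from outside, world axes, zero at the start; "ft_torque": the same for the moment, N m; "width": opening from 0.0 (shut) to 1.0 (fully open).
Only numpy, scipy, OpenCV 4.12 (cv2) and the standard library are available. Lean on these libraries where they do the work, as an engineer would, in place of code of your own. Each camera call takes 0.05 s, during which the arm holds its last target.

TASK

Divide this display rack into three bays and stock it: draw the retaining rail out of the rack, take the two dividers from the carrier and slide one fully down into each slot, holes towards the front, and thread the rail back through both cheeks and both dividers until its grip is up against the cheek. Stand every jar that is there upright on the rack's floor, behind the rail, without disturbing the mushroom punnet or the price card.

Things in the scene. Friction and masses are not known exactly. Their poses are not given: they have to be found in the camera images.
- rack: Display rack: fixed grey tray, 172 mm deep (x; front -x towards the robot), 246 mm wide (y); origin mid-underside, z up. Floor plate 8 mm thick. Bars 18 deep, 30 high (tops at z = 38) along its front and back have slots in line at y = +39 and -39, 7.5 wide, down to the floor; fasciae outside leave 164 mm for a divider. Three bays about 73 wide, 128 of clear floor from bar to bar.
- left_slot (a point): Point of the rail's line over the left (+y) slot of the rack: x = -64, y = +39, z = 46 mm in the rack's frame; the hole of a fully seated divider lies here.
- right_slot (a point): Point of the rail's line over the right slot: x = -64, y = -39, z = 46 mm in the rack's frame.
- left_cheek_hole (a point): Centre of the round 16 mm rail hole at the outer face of the rack's left cheek: x = -64, y = +123, z = 46 mm in the rack's frame. The cheeks are 6 mm thick side walls, 72 mm high but only 64 mm in the front 46 mm, where the hole is.
- right_cheek_hole (a point): The same for the right cheek: x = -64, y = -123, z = 46 mm in the rack's frame.
- carrier: Fixed black storage carrier left of the rack, 172 x 130 mm (x, y), 38 mm high, origin mid-underside. Floor 8 mm thick; slots like the rack's (7.5 mm wide, 30 deep) at y = +32 and -32 mm, in which the dividers stand on edge.
- divider1: Grey plastic divider standing on edge: 160 mm long (x), 5 thick (y), 62 high (z), 80 g; origin mid lower edge. The lowest 4 mm is thinned to 3 mm as lead-in; along the top a grip bead 8 mm thick, 51 to 62 mm up, 140 long. One round 16 mm hole near its front (-x) end. Fully seated in the rack its origin is 8 mm above the counter.
- divider1_hole (a point): Centre of this divider's hole: x = -64, y = 0, z = +38 mm in its frame.
- divider2: Grey plastic divider standing on edge: 160 mm long (x), 5 thick (y), 62 high (z), 80 g; origin mid lower edge. The lowest 4 mm is thinned to 3 mm as lead-in; along the top a grip bead 8 mm thick, 51 to 62 mm up, 140 long. One round 16 mm hole near its front (-x) end. Fully seated in the rack its origin is 8 mm above the counter.
- divider2_hole (a point): Centre of this divider's hole: x = -64, y = 0, z = +38 mm in its frame.
- rail: Retaining rail, loose, 110 g: round 9 mm steel rod 260 mm long with a black square grip 18 x 18 x 46 mm. Origin on the axis at the shoulder where grip meets rod; +y runs along the rod to the tip, the grip spans y = 0 to -46. At the start it lies in the two cheek holes of the empty rack, grip at the right. The grip cannot enter the holes; home, it meets the cheek and the tip stands 14 mm out of the other.
- rail_tip (a point): Tip of the rail, on its axis, 260 mm from the shoulder; the last 16 mm of the rod taper from 9 mm to 4 mm across.
- rail_grip (a point): Middle of the rail's square grip, on the axis, 25 mm behind the shoulder.
- jar1: Jar of dressing, upright, 98 mm tall, about 200 g: round glass body 50 mm across up to 62 mm, short shoulder, round white cap 42 mm across from 74 to 98 mm above the origin, which is at the middle of its underside. May be absent.
- jar1_cap (a point): Middle of this jar's cap, on its axis, 89 mm above its underside.
- jar2: Jar of dressing, upright, 98 mm tall, about 200 g: round glass body 50 mm across up to 62 mm, short shoulder, round white cap 42 mm across from 74 to 98 mm above the origin, which is at the middle of its underside. May be absent.
- jar2_cap (a point): Middle of this jar's cap, on its axis, 89 mm above its underside.
- jar3: Jar of dressing, upright, 98 mm tall, about 200 g: round glass body 50 mm across up to 62 mm, short shoulder, round white cap 42 mm across from 74 to 98 mm above the origin, which is at the middle of its underside. May be absent.
- jar3_cap (a point): Middle of this jar's cap, on its axis, 89 mm above its underside.
- jar4: Jar of dressing, upright, 98 mm tall, about 200 g: round glass body 50 mm across up to 62 mm, short shoulder, round white cap 42 mm across from 74 to 98 mm above the origin, which is at the middle of its underside. May be absent.
- jar4_cap (a point): Middle of this jar's cap, on its axis, 89 mm above its underside.
- punnet: Bystander: a loose mushroom punnet 140 x 95 x 65 mm, origin at the middle of its underside.
- price_stand: Bystander: a loose blank price card on a small stand, 110 mm wide, 153 mm high, origin under its base.

How it is judged:
On the way, in this order (a step that is already met when the one before it is completed fails the run):
1. both dividers are fully down in the rack's slots, one in each, holes at the front (angle between each of divider1, divider2's own z axis and vertical below 0.25 rad and z of each of divider1, divider2 in the frame of rack below 0.013 m and (distance between divider1_hole and left_slot below 0.013 m or distance between divider1_hole and right_slot below 0.013 m) and (distance between divider2_hole and left_slot below 0.013 m or distance between divider2_hole and right_slot below 0.013 m)), for 0.2 s.
2. the rail is threaded through both cheeks and both dividers, its grip up against a cheek (all of step 1 and ((distance between rail and right_cheek_hole below 0.012 m and y of rail_tip in the frame of rack above 0.127 m and x of rail_tip in the frame of rack between -0.072 and -0.056 m and z of rail_tip in the frame of rack between 0.037 and 0.055 m) or (distance between rail and left_cheek_hole below 0.012 m and y of rail_tip in the frame of rack below -0.127 m and x of rail_tip in the frame of rack between -0.072 and -0.056 m and z of rail_tip in the frame of rack between 0.037 and 0.055 m))), for 0.2 s.
At the end, for the whole second after the job is handed in: Both dividers down in the slots (within 5 mm of the floor, hole within 13 mm of the rail line); rail in all four holes, shoulder within 12 mm of a cheek hole, tip over 4 mm out; every jar on the rack floor, tilt under 0.12 rad, within 50 mm of the middle in x and 98 in y; all still (all of step 2 and linear speed of each of rail, jar1, jar2, jar3, jar4 below 0.03 m/s and angle between each of jar1, jar2, jar3, jar4's own z axis and vertical below 0.12 rad and x of jar1 in the frame of rack between -0.05 and 0.05 m and y of jar1 in the frame of rack between -0.098 and 0.098 m and z of jar1 in the frame of rack between 0.003 and 0.014 m and x of jar2 in the frame of rack between -0.05 and 0.05 m and y of jar2 in the frame of rack between -0.098 and 0.098 m and z of jar2 in the frame of rack between 0.003 and 0.014 m and x of jar3 in the frame of rack between -0.05 and 0.05 m and y of jar3 in the frame of rack between -0.098 and 0.098 m and z of jar3 in the frame of rack between 0.003 and 0.014 m and x of jar4 in the frame of rack between -0.05 and 0.05 m and y of jar4 in the frame of rack between -0.098 and 0.098 m and z of jar4 in the frame of rack between 0.003 and 0.014 m); the robot touches nothing.
It fails at once if the punnet was pushed away or knocked over (distance of punnet from where it was at the start of the episode above 0.025 m or angle between punnet's own z axis and vertical above 0.3 rad).
It fails at once if the price card was pushed away or knocked over (distance of price_stand from where it was at the start of the episode above 0.025 m or angle between price_stand's own z axis and vertical above 0.3 rad).
Of jar1, jar2, jar3, jar4 only 2 to 4 are there at a start; the rules pass over those that are not, and their reading is None.
At some moment in a run one of rail may be knocked a few centimetres aside while the robot is not near it.
It also fails if it takes over 210 s, if anything falls off the work surface, if the arm or the gripper's body presses on something with over 40 N, if the wrist force passes 120 N, or if a joint passes its speed limit or range.

## Working session

There is one attempt and no reset: what is moved stays moved. The work goes in short steps, Python scripts to look and compute and a shell command to move; the robot and the scene stay as the last step left them, time stands still between calls to the robot, and variables do not carry over. Pictures are saved under pics/ and viewed, and the job is handed in when it is done.

```bash
ls; mkdir -p pics; python3 - <<'E'
from workcell import manip, optics
import cv2
print(manip.get_obs(), manip.hold_point_z)
for n in ("side","top","wrist"):
    m=optics.camera_model(n);print(n,m)
    p,d=optics.grab_frame(n)
    cv2.imwrite(f"pics/{n}0.png",cv2.cvtColor(cv2.resize(p,(800,600),interpolation=cv2.INTER_CUBIC),cv2.COLOR_RGB2BGR))
    import numpy as np; np.savez(f"{n}0.npz",p=p,d=d,**m)
E
```

```text
pics
{'time': 0.0, 'joint_pos': array([ 1.21620390e+00,  1.16485154e-01,  1.44228445e+00, -2.86181975e-05,
        1.58402018e+00, -3.78104274e-02]), 'qd': array([-0.00031524, -0.0003678 ,  0.0001131 , -0.00039479,  0.00055061,
        0.00200586]), 'tau': array([ 2.13670057e-03, -7.31948733e+01, -6.32508516e+01,  1.82671329e-04,
        5.88482901e-03,  3.06971617e-05]), 'tool_pos': array([0.21022169, 0.64121502, 0.23055083]), 'eef_rot': array([-4.95490097e-01, -3.10206392e+00,  1.85301294e-03]), 'ft_force': array([-0.37615847,  0.3050876 , -0.02067129]), 'ft_torque': array([0.02623005, 0.04098035, 0.0011735 ]), 'width': 1.0003330433298716} 0.0187
side {'fovy': 46.9968871960227, 'cx': 260.1194316593067, 'cy': 197.09171829668722, 'rvec': array([ 2.2215593 , -0.55978702,  0.29083101]), 'tvec': array([-0.49173842,  0.24644918,  1.19780574])}
top {'fovy': 54.738913002914124, 'cx': 252.00809082719672, 'cy': 199.02416941332865, 'rvec': array([ 2.14358134, -2.13339757,  0.15870803]), 'tvec': array([0.05311952, 0.58675756, 0.96610514])}
wrist {'fovy': 70.29272791082268, 'cx': 254.93594246358435, 'cy': 196.01869509606715, 'rvec': array([-2.34619741, -1.69844029, -0.24470953]), 'tvec': array([-0.67457613, -0.03613323,  0.37945603])}
```

View pics/top0.png

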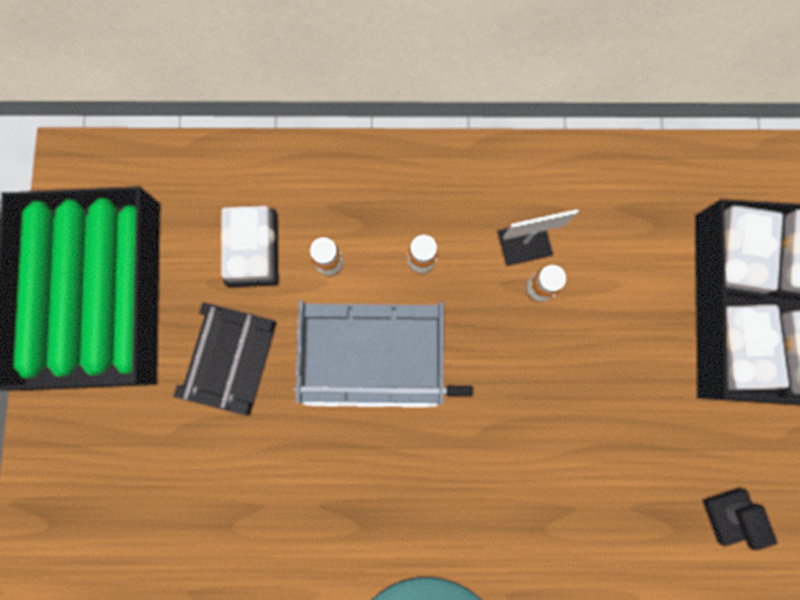

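View pics/side0.png

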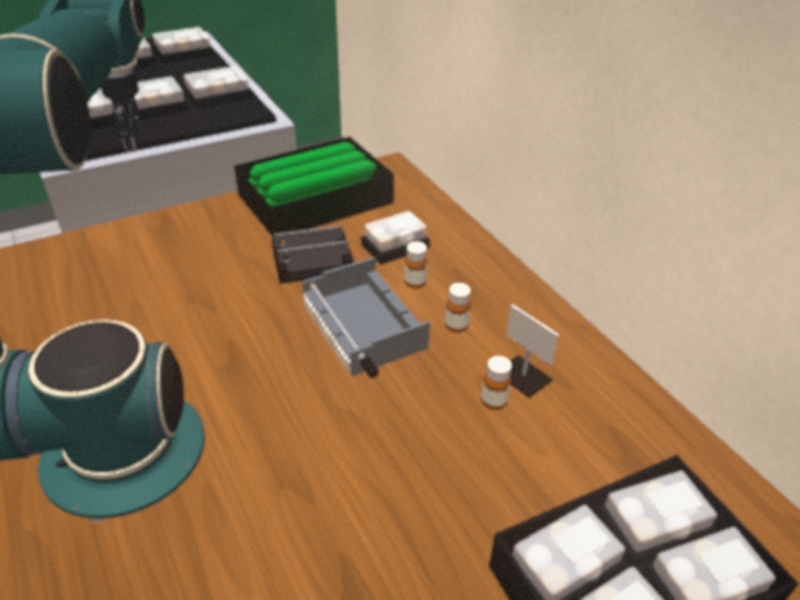

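View pics/wrist0.png

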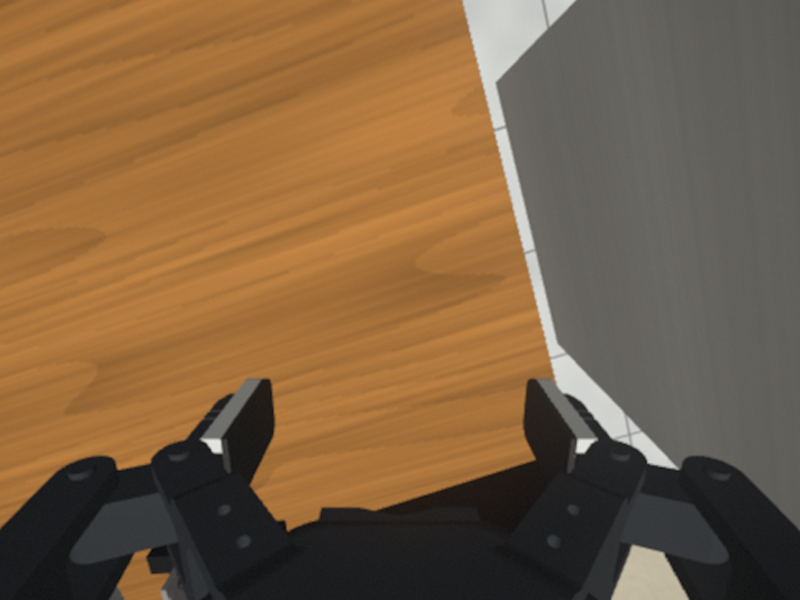

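The top view (800x600 scale) shows the rack at about (370,355) with the rail grip at (460,390). The carrier is at (225,358) with two dividers. Jar caps are at (324,250), (423,246) and (551,278), the punnet at (248,245) and the price card at (535,235). Next, an enlarged crop to measure from.

```bash
cat > h.py <<'E'
import numpy as np, cv2
from scipy.spatial.transform import Rotation as R
from workcell import manip, optics
def grab(n):
    m=optics.camera_model(n); p,d=optics.grab_frame(n); return p,d,m
def load(f):
    z=np.load(f); return z['p'],z['d'],{k:z[k] for k in('fovy','cx','cy','rvec','tvec')}
def ray(m,u,v):
    f=192/np.tan(np.radians(float(m['fovy'])/2)); r=R.from_rotvec(m['rvec']).as_matrix()
    c=-r.T@m['tvec']; w=r.T@np.array([(u-m['cx'])/f,(v-m['cy'])/f,1.0]); return c,w
def onz(m,u,v,z):
    c,w=ray(m,u,v); return c+w*(z-c[2])/w[2]
def dep(m,d,u,v):
    c,w=ray(m,u,v); return c+w*d[int(round(v)),int(round(u))]
def proj(m,P):
    f=192/np.tan(np.radians(float(m['fovy'])/2)); q=R.from_rotvec(m['rvec']).as_matrix()@np.asarray(P)+m['tvec']
    return q[0]/q[2]*f+m['cx'],q[1]/q[2]*f+m['cy']
def cloud(m,d):
    v,u=np.mgrid[0:384,0:512]; f=192/np.tan(np.radians(float(m['fovy'])/2)); r=R.from_rotvec(m['rvec']).as_matrix()
    q=np.stack([(u-m['cx'])/f,(v-m['cy'])/f,np.ones_like(u,float)],-1)*d[...,None]
    return (q-m['tvec'])@r
def crop(p,x0,y0,x1,y1,s,f):
    c=cv2.resize(p[y0:y1,x0:x1],None,fx=s,fy=s,interpolation=cv2.INTER_CUBIC)
    cv2.imwrite(f,cv2.cvtColor(c,cv2.COLOR_RGB2BGR))
E
python3 - <<'E'
from h import *
p,d,m=load('top0.npz')
crop(p,100,115,310,270,3.8,'pics/c1.png')
W=cloud(m,d)
print('counter z',[W[v,u].round(4) for u,v in((200,300),(330,330),(300,300))])
# jar caps
hi=(W[...,2]>0.09)&(W[...,2]<0.105)
n,l,s,c=cv2.connectedComponentsWithStats(hi.astype(np.uint8))
for i in range(1,n):
    if s[i,4]>30: print(s[i],c[i],W[l==i].mean(0).round(4),W[l==i].min(0).round(3),W[l==i].max(0).round(3))
E
```

```text
counter z [array([0.3133, 0.1969, 0.0014]), array([ 0.2364, -0.1565, -0.0012]), array([ 0.315 , -0.0762,  0.0017])]
[ 49 120  22   4  36] [ 60.66666667 121.5       ] [0.7886 0.5726 0.0918] [0.784 0.547 0.09 ] [0.793 0.605 0.094]
[ 20 122  24   3  39] [ 30.82051282 122.69230769] [0.785  0.653  0.0919] [0.78 0.62 0.09] [0.788 0.681 0.096]
[ 32 129  22 111 825] [ 46.45818182 185.57818182] [0.6125 0.5911 0.099 ] [0.473 0.577 0.09 ] [0.768 0.623 0.105]
[ 54 128  21 111 773] [ 68.01034929 185.30918499] [0.6135 0.5349 0.0988] [0.476 0.522 0.09 ] [0.77  0.566 0.105]
[ 87 128   3  27  58] [ 87.98275862 141.63793103] [0.7327 0.4948 0.0916] [0.699 0.49  0.09 ] [0.771 0.499 0.094]
[ 10 130  23 111 854] [ 25.16042155 186.94496487] [0.6087 0.6465 0.0987] [0.47  0.633 0.09 ] [0.765 0.676 0.105]
[ 35 135   4  22  33] [ 36.06060606 146.06060606] [0.7167 0.6262 0.1024] [0.689 0.62  0.098] [0.748 0.632 0.105]
[324 142  41  10  56] [344.42857143 146.75      ] [ 0.719  -0.1876  0.0978] [ 0.706 -0.238  0.09 ] [ 0.731 -0.132  0.105]
[461 145   4  23  46] [462.93478261 155.56521739] [ 0.6979 -0.5007  0.0918
[... 394 characters left out ...]
 153  17  16 203] [207.12807882 160.57635468] [0.68   0.174  0.0984] [0.661 0.154 0.09 ] [0.701 0.196 0.103]
[462 168   4  31  52] [463.59615385 184.46153846] [ 0.6203 -0.4962  0.0916] [ 0.584 -0.501  0.09 ] [ 0.664 -0.49   0.095]
[346 171  16  16 205] [353.4195122  178.17073171] [ 0.6343 -0.208   0.0984] [ 0.614 -0.229  0.091] [ 0.654 -0.188  0.103]
[ 32 211   4  20  33] [ 32.66666667 220.48484848] [0.5197 0.6161 0.1026] [0.495 0.609 0.098] [0.544 0.622 0.105]
[ 85 213   3  22  46] [ 85.97826087 223.30434783] [0.5141 0.484  0.0915] [0.487 0.479 0.09 ] [0.541 0.489 0.095]
[463 219  16  38  84] [466.23809524 240.94047619] [ 0.4737 -0.4909  0.0916] [ 0.436 -0.517  0.09 ] [ 0.53  -0.481  0.096]
```

View pics/c1.png

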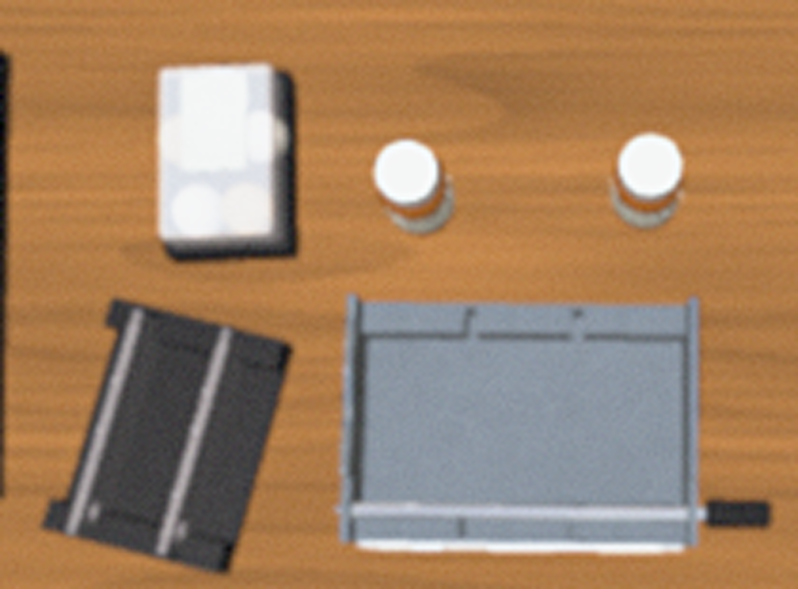

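```bash
python3 - <<'E'
from h import *
o=manip.get_obs(); T=R.from_rotvec(o['eef_rot']).as_matrix()
print('tool axes cols\n',T.round(3))
m=optics.camera_model('wrist'); C=R.from_rotvec(m['rvec']).as_matrix(); c=-C.T@m['tvec']
print('cam in tool',(T.T@(c-o['tool_pos'])).round(4)); print('cam axes in tool (cols x,y,z)\n',(T.T@C.T).round(3))
p,d,m=load('top0.npz')
def q(x,y,z): return onz(m,100+(x+.5)/3.8-.5,115+(y+.5)/3.8-.5,z).round(4)
for nm,x,y,z in(('BL cheek',352,296,.072),('BR',692,298,.072),('FL',347,542,.064),('FR',690,546,.064),('rail L',355,509,.0505),('rail R',690,514,.0505),('grip R end',768,513,.055),('grip L',708,513,.055),
 ('slotBL',471,336,.038),('slotBR',577,337,.038),
 ('dA back',138,314,.070),('dA front',73,528,.07),('dB back',225,331,.07),('dB front',163,549,.07),
 ('carrier',118,300,.038),('c',290,346,.038),('c',228,571,.038),('c',45,524,.038)): print(nm,q(x,y,z))
E
```

```text
tool axes cols
 [[-0.95   0.312 -0.   ]
 [ 0.312  0.95  -0.001]
 [ 0.    -0.001 -1.   ]]
cam in tool [ 0.0727  0.0004 -0.1421]
cam axes in tool (cols x,y,z)
 [[-0.001 -0.959 -0.285]
 [ 1.    -0.001 -0.001]
 [ 0.001 -0.285  0.959]]
BL cheek [0.5992 0.215  0.072 ]
BR [ 0.5988 -0.0233  0.072 ]
FL [0.4288 0.2147 0.064 ]
FR [ 0.4273 -0.0213  0.064 ]
rail L [0.4516 0.2121 0.0505]
rail R [ 0.4493 -0.0224  0.0505]
grip R end [ 0.4502 -0.0763  0.055 ]
grip L [ 0.45   -0.0346  0.055 ]
slotBL [0.5761 0.1339 0.038 ]
slotBR [0.5757 0.0574 0.038 ]
dA back [0.5861 0.3653 0.07  ]
dA front [0.4373 0.4021 0.07  ]
dB back [0.5743 0.3037 0.07  ]
dB front [0.4234 0.3395 0.07  ]
carrier [0.6014 0.3908 0.038 ]
c [0.5683 0.2645 0.038 ]
c [0.4081 0.3024 0.038 ]
c [0.4402 0.4337 0.038 ]
```

```bash
cat >> h.py <<'E'
def plan(P,ang,n,nz=None):
    """from current pose to TCP P, pointing down with tool x at angle ang; prints n equal rows"""
    o=manip.get_obs(); p=o['tool_pos'].copy(); r=R.from_rotvec(o['eef_rot'])
    Tx=np.array([np.cos(ang),np.sin(ang),0]);Tz=np.array([0,0,-1.]);Rt=R.from_matrix(np.stack([Tx,np.cross(Tz,Tx),Tz],1))
    rel=(r.inv()*Rt).as_rotvec(); P=np.asarray(P,float)
    rows=[]
    for k in range(n):
        step=(P-p)/(n-k); s=r.inv().apply(step)*100; rows.append([*s.round(2),*(rel/n).round(3)])
        p=p+r.apply(np.array(rows[-1][:3])/100); r=r*R.from_rotvec(rows[-1][3:])
    print('step mm',np.linalg.norm(step)*1000,'rot/row',np.linalg.norm(rel)/n)
    for q in rows: print([float(x) for x in q])
def st():
    o=manip.get_obs(); T=R.from_rotvec(o['eef_rot']).as_matrix()
    print('t',round(o['time'],2),'tcp',o['tool_pos'].round(4),'xang',round(float(np.arctan2(T[1,0],T[0,0])),4),'tilt',T[:2,2].round(4),'F',o['ft_force'].round(1),'w',round(o['width'],3),'q',o['joint_pos'].round(2))
E
python3 - <<'E'
from h import *
plan([.45,-.02,.2],np.pi/2,12)
E
```

```text
step mm 58.62506698760924 rot/row 0.10450063888670136
[-3.62, -4.61, 0.26, -0.0, 0.0, 0.105]
[-4.08, -4.21, 0.26, -0.0, 0.0, 0.105]
[-4.5, -3.76, 0.26, -0.0, 0.0, 0.105]
[-4.87, -3.27, 0.26, -0.0, 0.0, 0.105]
[-5.18, -2.74, 0.26, -0.0, 0.0, 0.105]
[-5.44, -2.18, 0.26, -0.0, 0.0, 0.105]
[-5.64, -1.6, 0.26, -0.0, 0.0, 0.105]
[-5.77, -1.0, 0.26, -0.0, 0.0, 0.105]
[-5.85, -0.39, 0.26, -0.0, 0.0, 0.105]
[-5.86, 0.23, 0.26, -0.0, 0.0, 0.105]
[-5.8, 0.84, 0.26, -0.0, 0.0, 0.105]
[-5.68, 1.44, 0.26, -0.0, 0.0, 0.105]
```

```bash
python3 -m jog '[[-3.6,-4.6,0.26,0,0,0.105],[-4.1,-4.2,0.26,0,0,0.105],[-4.5,-3.8,0.26,0,0,0.105],[-4.9,-3.3,0.26,0,0,0.105],[-5.2,-2.7,0.26,0,0,0.105],[-5.4,-2.2,0.26,0,0,0.105],[-5.6,-1.6,0.26,0,0,0.105],[-5.8,-1.0,0.26,0,0,0.105],[-5.8,-0.4,0.26,0,0,0.105],[-5.9,0.2,0.26,0,0,0.105],[-5.8,0.8,0.26,0,0,0.105],[-5.7,1.4,0.26,0,0,0.105]]' 0.3; python3 - <<'E'
from h import *
st()
p,d,m=grab('wrist'); np.savez('w1.npz',p=p,d=d,**m)
crop(p,0,0,512,384,1.56,'pics/w1.png')
E
```

```text
time: 1.65
tool_pos: [0.4405, -0.0428, 0.1979]
eef_rot: [2.263, 2.173, -0.001]
ft_force: [1.6, 1.1, 0.5]
width: 0.702
t 1.65 tcp [ 0.4405 -0.0428  0.1979] xang 1.5305 tilt [ 0.0026 -0.0033] F [1.6 1.1 0.5] w 0.702 q [-0.15 -0.4   1.96 -0.    1.58 -0.11]
```

View pics/w1.png

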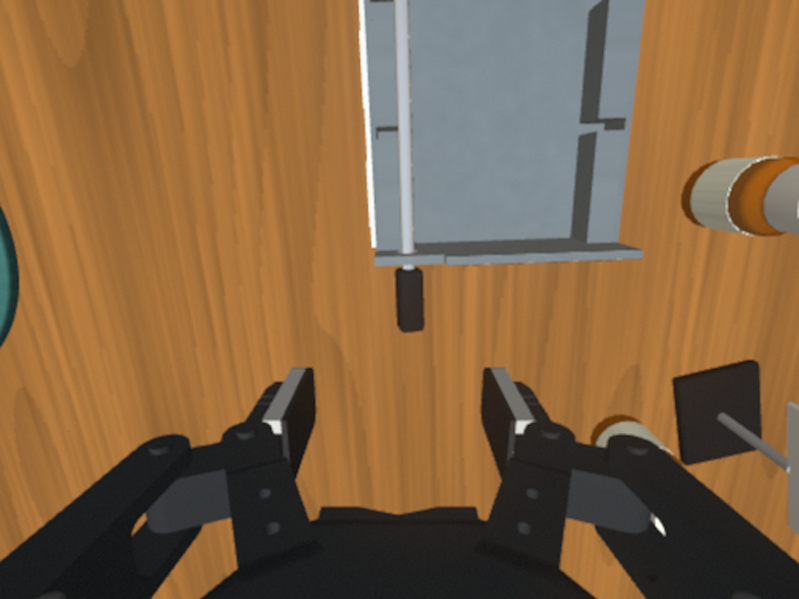

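The wrist view (512x384 scaled 1.5625) shows the grip from (409,268) to (412,331), the rod running up to (401,0), and the right cheek from (377,263) to (641,255). Jar and card are off to the right.

```bash
python3 - <<'E'
from h import *
p,d,m=load('w1.npz'); s=1.5625
for nm,x,y,z in(('shoulder',409,268,.055),('gripend',412,328,.055),('rod near',407,255,.0505),('rod far',402,20,.0505),('cheek F outer',377,264,.064),('cheek step',446,263,.064),('cheek B outer',642,256,.072),('slotF',386,130,.038),('slotB inner',583,124,.038),('frontbar',376,246,.038),):
    print(nm,onz(m,x/s-.2,y/s-.2,z).round(4))
plan([.4495,-.059,.12],np.pi/2,4)
E
```

```text
shoulder [ 0.4482 -0.0282  0.055 ]
gripend [ 0.4489 -0.0715  0.055 ]
rod near [ 0.4472 -0.0201  0.0505]
rod far [0.4493 0.1196 0.0505]
cheek F outer [ 0.4272 -0.0228  0.064 ]
cheek step [ 0.4724 -0.024   0.064 ]
cheek B outer [ 0.5959 -0.0232  0.072 ]
slotF [0.4366 0.0611 0.038 ]
slotB inner [0.5658 0.0594 0.038 ]
frontbar [ 0.4257 -0.0149  0.038 ]
step mm 19.613937535431795 rot/row 0.012496275141011565
[-0.25, 0.21, 1.93, 0.0, 0.001, -0.012]
[-0.25, 0.21, 1.93, 0.0, 0.001, -0.012]
[-0.26, 0.2, 1.93, 0.0, 0.001, -0.012]
[-0.26, 0.21, 1.93, 0.0, 0.001, -0.012]
```

```bash
python3 -m jog '[[-0.2,0.25,2.5,0,0,-0.013],[-0.2,0.2,2.5,0,0,-0.013],[-0.2,0.2,2.5,0,0,-0.013],[-0.1,0.2,2.5,0,0,0],[0,0,2.5,0,0,0],[0,0,2.5,0,0,0]]'; python3 - <<'E'
from h import *
st(); plan([.4487,-.050,.028],np.pi/2,2)
E
```

```text
time: 2.45
tool_pos: [0.4504, -0.0596, 0.0436]
eef_rot: [2.234, 2.199, -0.003]
ft_force: [-0.6, -0.0, 0.5]
width: 0.7
t 2.45 tcp [ 0.4504 -0.0596  0.0436] xang 1.5552 tilt [ 0.0033 -0.006 ] F [-0.6 -0.   0.5] w 0.7 q [-0.18 -0.27  2.12 -0.01  1.29 -0.17]
step mm 9.178510029405418 rot/row 0.008524846169550767
[0.48, -0.1, 0.78, 0.002, 0.003, -0.008]
[0.48, -0.09, 0.77, 0.002, 0.003, -0.008]
```

```bash
python3 -m jog '[[0.5,-0.1,0.8,0.002,0.003,-0.008],[0.5,-0.1,0.8,0.002,0.003,-0.008],[0,0,0,0,0,0]]'; python3 - <<'E'
from h import *
st(); plan([.4487,-.050,.028],np.pi/2,1)
p,d,m=grab('wrist'); crop(p,0,0,512,384,1.56,'pics/w2.png')
E
```

```text
time: 2.82
tool_pos: [0.4478, -0.0486, 0.0263]
eef_rot: [-2.217, -2.222, 0.002]
ft_force: [0.5, 0.9, 0.3]
width: 0.701
t 2.83 tcp [ 0.4478 -0.0486  0.0263] xang 1.5726 tilt [-0.0028  0.001 ] F [0.5 0.9 0.3] w 0.701 q [-0.17 -0.25  2.13  0.    1.26 -0.17]
step mm 2.3414842809223475 rot/row 0.003515818288697395
[-0.14, 0.08, -0.17, -0.003, -0.001, 0.002]
```

View pics/w2.png

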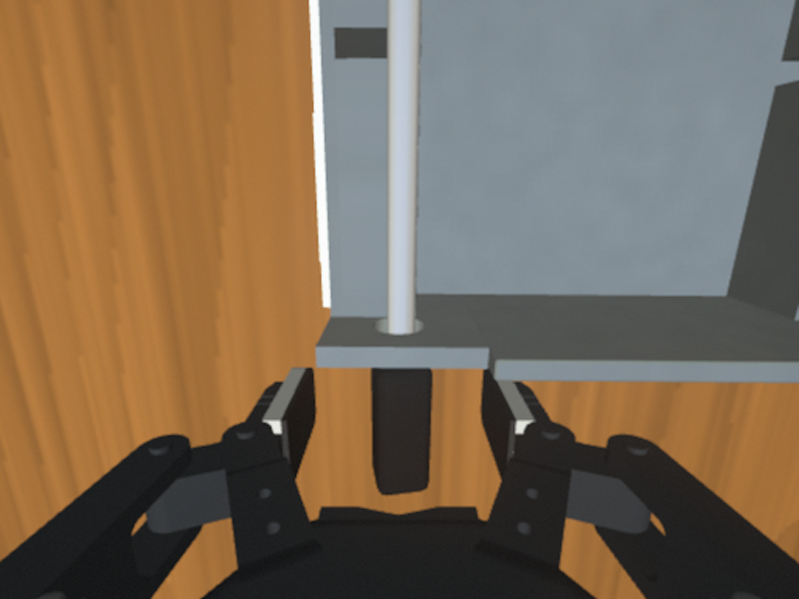

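The grip sits centred between the pads at (402,430), so I close on it and draw the rail out.

```bash
python3 -m jog '[[0,0,0,0,0,0],[0,0,0,0,0,0],[0,0,0,0,0,0],[0,0,0,0,0,0],[0,0,0,0,0,0],[0,0,-0.3,0,0,0]]' 1;python3 -m jog '[[-3,0,0,0,0,0],[-3,0,0,0,0,0]]'; python3 - <<'E'
from h import *
st(); plan([.4485,-.31,.031],np.pi/2,6)
E
```

```text
time: 3.62
tool_pos: [0.4488, -0.049, 0.0314]
eef_rot: [-2.22, -2.223, -0.0]
ft_force: [0.8, 0.7, -1.2]
width: 0.206
time: 3.88
tool_pos: [0.4491, -0.1092, 0.0319]
eef_rot: [2.216, 2.226, 0.001]
ft_force: [0.1, 1.1, -0.9]
width: 0.205
t 3.88 tcp [ 0.4491 -0.1092  0.0319] xang 1.5752 tilt [0.0005 0.0002] F [ 0.1  1.1 -0.9] w 0.205 q [-0.29 -0.23  2.11  0.    1.27 -0.3 ]
step mm 33.42407974337211 rot/row 0.0007402090412785651
[-3.35, -0.03, 0.01, 0.0, -0.0, 0.001]
[-3.35, -0.02, 0.02, 0.0, -0.0, 0.001]
[-3.35, -0.02, 0.01, 0.0, -0.0, 0.001]
[-3.34, -0.01, 0.02, 0.0, -0.0, 0.001]
[-3.35, -0.01, 0.01, 0.0, -0.0, 0.001]
[-3.34, -0.01, 0.02, 0.0, -0.0, 0.001]
```

```bash
python3 -m jog '[[-3.5,0,0,0,0,0],[-3.5,0,0,0,0,0],[-3.5,0,0,0,0,0],[-3.5,0,0,0,0,0],[-3.5,0,0,0,0,0],[-3.5,0,0,0,0,0],[-1,0,0,0,0,0],[0,0,0,0,0,0]]'; python3 - <<'E'
from h import *
st()
p,d,m=grab('wrist'); crop(p,0,0,512,384,1.56,'pics/w3.png')
p,d,m=grab('side'); crop(p,180,150,330,260,5,'pics/s3.png')
E
```

```text
time: 4.88
tool_pos: [0.4494, -0.338, 0.0329]
eef_rot: [2.218, 2.224, 0.001]
ft_force: [-0.5, 0.5, -1.4]
width: 0.21
t 4.88 tcp [ 0.4494 -0.338   0.0329] xang 1.5736 tilt [ 0.0009 -0.0003] F [-0.5  0.5 -1.4] w 0.21 q [-0.69 -0.    1.9   0.    1.25 -0.69]
```

View pics/w3.png

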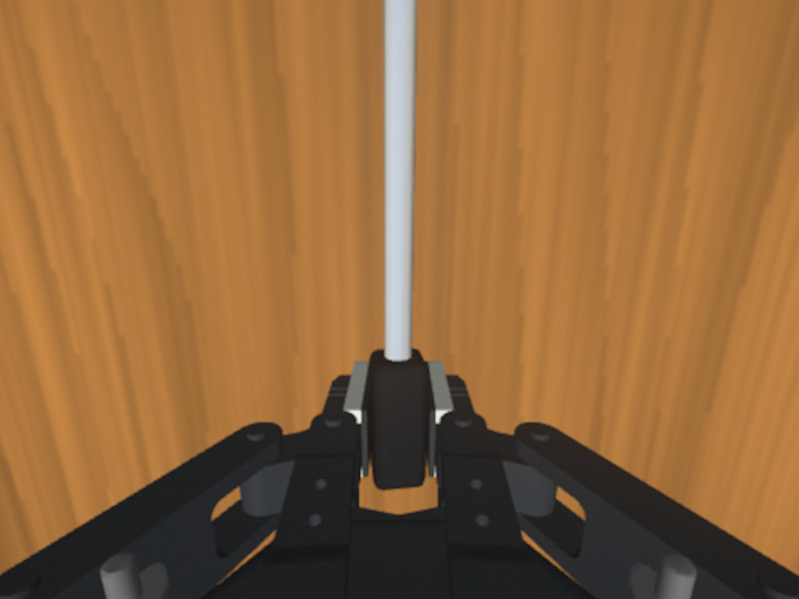

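View pics/s3.png

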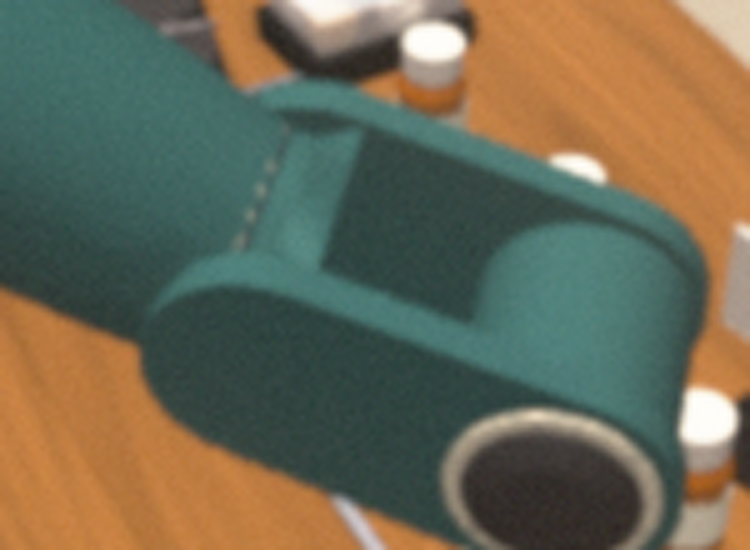

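The rail is fully out: the shoulder is near y=-0.32 and the tip hangs free. Next I lower it and release.

```bash
python3 -m jog '[[0,0,1,0,0,0],[0,0,1,0,0,0],[0,0,0.7,0,0,0],[0,0,0,0,0,0]]'; python3 -m jog '[[0,0,0,0,0,0],[0,0,0,0,0,0],[0,0,0,0,0,0],[0,0,-3,0,0,0],[0,0,-6,0,0,0],[0,0,-6,0,0,0]]' 0.5; python3 - <<'E'
from h import *
st()
p,d,m=grab('wrist'); crop(p,0,0,512,384,1.56,'pics/w4.png'); np.savez('w4.npz',p=p,d=d,**m)
E
```

```text
time: 5.48
tool_pos: [0.4496, -0.3349, 0.0035]
eef_rot: [-2.215, -2.228, -0.001]
ft_force: [0.7, 0.7, -1.6]
width: 0.205
time: 6.22
tool_pos: [0.4482, -0.3339, 0.1538]
eef_rot: [-2.21, -2.223, -0.0]
ft_force: [0.2, -0.4, -0.3]
width: 0.504
t 6.22 tcp [ 0.4482 -0.3339  0.1538] xang 1.5766 tilt [-0.0047  0.0048] F [ 0.2 -0.4 -0.3] w 0.504 q [-0.69 -0.1   1.79  0.    1.46 -0.69]
```

View pics/w4.png

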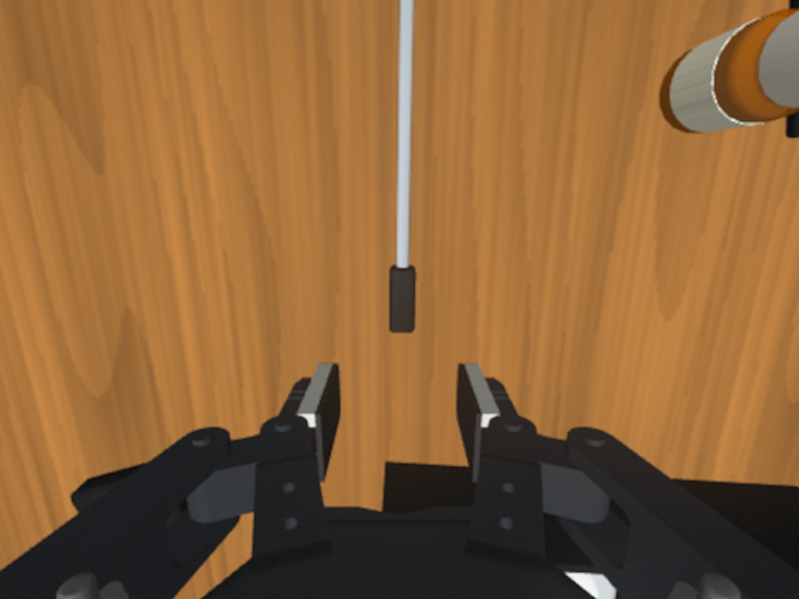

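The rail lies on the counter, grip at (402,300), undisturbed and straight along y. I move to look at the rack from above.

```bash
python3 - <<'E'
from h import *
plan([.47,.095,.2],np.pi,10)
E
```

```text
step mm 43.23926001561719 rot/row 0.15649937496944077
[4.3, 0.23, -0.38, 0.0, 0.0, -0.156]
[4.22, 0.89, -0.38, 0.0, 0.0, -0.156]
[4.03, 1.54, -0.38, 0.0, 0.0, -0.156]
[3.74, 2.14, -0.38, 0.0, 0.0, -0.156]
[3.36, 2.7, -0.37, 0.0, 0.0, -0.156]
[2.9, 3.18, -0.38, 0.0, 0.0, -0.156]
[2.37, 3.6, -0.37, 0.0, 0.0, -0.156]
[1.78, 3.92, -0.38, 0.0, 0.0, -0.156]
[1.15, 4.15, -0.37, 0.0, 0.0, -0.156]
[0.49, 4.28, -0.38, 0.0, 0.0, -0.156]
```

```bash
python3 -m jog '[[4.3,0.2,-0.4,0,0,-0.157],[4.2,0.9,-0.4,0,0,-0.157],[4,1.5,-0.4,0,0,-0.157],[3.7,2.1,-0.4,0,0,-0.157],[3.4,2.7,-0.4,0,0,-0.157],[2.9,3.2,-0.4,0,0,-0.157],[2.4,3.6,-0.4,0,0,-0.157],[1.8,3.9,-0.4,0,0,-0.157],[1.2,4.1,-0.4,0,0,-0.157],[0.5,4.3,-0.4,0,0,-0.157],[0,0,0,0,0,0]]'; python3 - <<'E'
from h import *
st()
p,d,m=grab('wrist'); crop(p,0,0,512,384,1.56,'pics/w5.png'); np.savez('w5.npz',p=p,d=d,**m)
E
```

```text
time: 7.65
tool_pos: [0.4578, 0.1068, 0.2065]
eef_rot: [-0.086, 3.127, -0.007]
ft_force: [0.9, -1.0, -0.8]
width: 0.5
t 7.65 tcp [0.4578 0.1068 0.2065] xang -3.0865 tilt [ 0.0136 -0.0041] F [ 0.9 -1.  -0.8] w 0.5 q [ 0.18 -0.34  1.9  -0.01  1.57 -1.45]
```

View pics/w5.png

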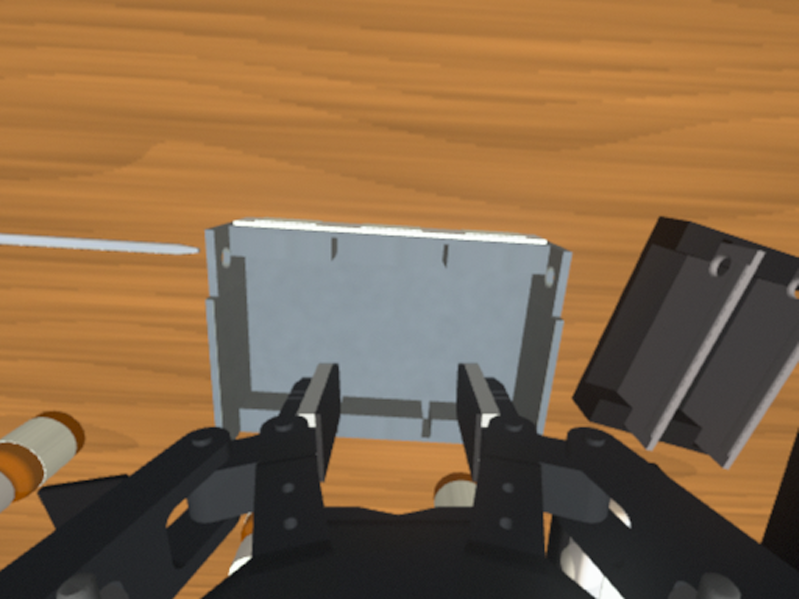

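The wrist view shows the empty rack with slots at (334,248) and (446,255). Cheek holes are at (226,258) and (550,277). The carrier is at right, and the divider hole at (719,266) is on the front side. I crop for a precise pose fit.

```bash
python3 - <<'E'
from h import *
p,d,m=load('w5.npz')
crop(p,125,135,375,200,3.2,'pics/w5a.png')
crop(p,125,200,375,285,3.2,'pics/w5b.png')
crop(p,360,130,512,305,3.4,'pics/w5c.png')
E
```

```text
(no output)
```

View pics/w5a.png

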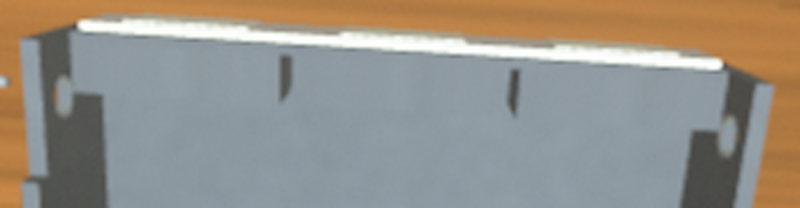

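View pics/w5b.png

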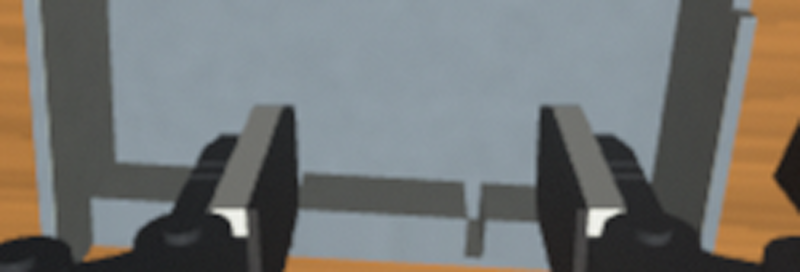

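View pics/w5c.png

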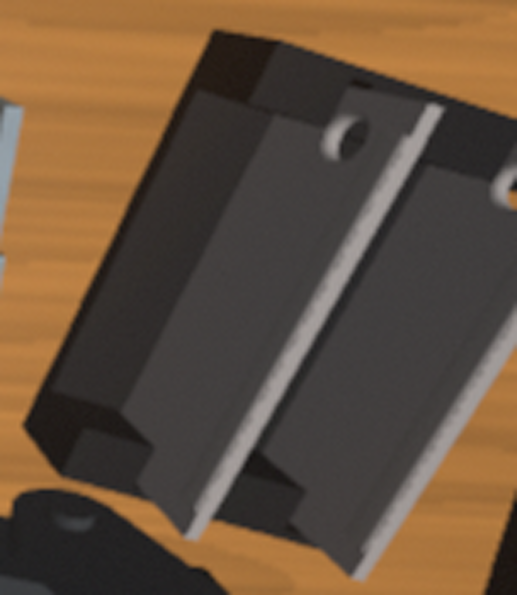

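```bash
cat > fitrack.py <<'E'
from h import *
from scipy.optimize import least_squares
def fit(m,obs,x0,zfree=False):
    def f(q):
        c,s=np.cos(q[2]),np.sin(q[2]); r=[]
        for (X,Y,Z),(u,v) in obs:
            P=[q[0]+c*X-s*Y,q[1]+s*X+c*Y,Z+(q[3] if zfree else 0)]
            a=proj(m,P); r+= [a[0]-u,a[1]-v]
        return np.array(r)
    s=least_squares(f,x0+([0] if zfree else []),loss='soft_l1',f_scale=1.0,x_scale=[.01,.01,.05]+([.01] if zfree else []))
    print('fit',s.x.round(4)); print(f(s.x).reshape(-1,2).round(1).tolist()); return s.x
def P(x,y,x0,y0,s): return ((x+.5)/s-.5+x0,(y+.5)/s-.5+y0)
E
python3 - <<'E'
from fitrack import *
p,d,m=load('w5.npz')
a=lambda x,y:P(x,y,125,135,3.2); b=lambda x,y:P(x,y,125,200,3.2); c=lambda x,y:P(x,y,360,130,3.4)
mm=1e-3
obs=[((-86,-123,64),a(22,40)),((-86,123,64),a(774,86)),((-86,117,64),a(755,82)),((-64,-42.75,38),a(281,103)),((-82,-42.75,38),a(281,55)),
((-64,42.75,38),a(516,116)),((-82,42.75,38),a(519,70)),((64,42.75,38),b(483,219)),((64,-117,38),b(91,197)),((-40,-117,64),a(47,176))]
obs=[(tuple(np.array(k)*mm),v) for k,v in obs]
fit(m,obs,[.513,.097,0.]); fit(m,obs,[.513,.097,0.],True)
# divider near (right one): top bead z 70: front end of top edge
for zz in(.07,):
  for nm,x,y in(('near fr',435,106),('near bk',196,535),('far bk',362,575)):
    print(nm,onz(m,*c(x,y),zz).round(4))
W=cloud(m,d)
u,v=map(int,c(300,330)); print(W[v-2:v+3,u-3:u+4,2].round(3))
E
```

```text
fit [ 0.5121  0.0982 -0.0066]
[[-0.9, -0.6], [0.3, -0.5], [0.6, 0.4], [-0.6, 0.4], [-0.4, -0.2], [-0.1, 0.8], [0.5, -0.3], [0.9, 0.4], [-0.2, 0.3], [-0.0, -0.1]]
fit [ 0.5124  0.0982 -0.0068 -0.0014]
[[-0.4, -0.5], [-0.2, -0.4], [0.0, 0.5], [-0.4, 0.4], [-0.2, -0.2], [-0.3, 0.8], [0.3, -0.2], [0.8, 0.0], [0.2, -0.1], [0.5, -0.2]]
near fr [0.419  0.3419 0.07  ]
near bk [0.5719 0.3052 0.07  ]
far bk [0.5848 0.3673 0.07  ]
[[0.064 0.065 0.066 0.068 0.069 0.069 0.069]
 [0.064 0.067 0.068 0.069 0.07  0.069 0.069]
 [0.066 0.068 0.069 0.068 0.069 0.069 0.069]
 [0.067 0.067 0.068 0.069 0.069 0.069 0.068]
 [0.066 0.066 0.069 0.07  0.068 0.069 0.07 ]]
```

```bash
python3 - <<'E'
from h import *
plan([.47,.345,.16],np.pi-.236,6)
E
```

```text
step mm 40.63928376960113 rot/row 0.04804830169727294
[-0.4, 3.98, 0.76, -0.001, 0.002, 0.048]
[-0.21, 3.99, 0.76, -0.001, 0.002, 0.048]
[-0.02, 4.0, 0.76, -0.001, 0.002, 0.048]
[0.17, 3.99, 0.77, -0.001, 0.002, 0.048]
[0.36, 3.98, 0.77, -0.001, 0.002, 0.048]
[0.55, 3.95, 0.78, -0.001, 0.002, 0.048]
```

```bash
python3 -m jog '[[-0.4,4,0.76,-0.001,0.002,0.048],[-0.2,4,0.76,-0.001,0.002,0.048],[0,4,0.76,-0.001,0.002,0.048],[0.2,4,0.76,-0.001,0.002,0.048],[0.4,4,0.76,-0.001,0.002,0.048],[0.5,4,0.76,-0.001,0.002,0.048],[0,0,0,0,0,0]]'; python3 - <<'E'
from h import *
st()
p,d,m=grab('wrist'); crop(p,0,0,512,384,1.56,'pics/w6.png'); np.savez('w6.npz',p=p,d=d,**m)
E
```

```text
time: 8.57
tool_pos: [0.4759, 0.3457, 0.1583]
eef_rot: [0.417, 3.11, 0.003]
ft_force: [0.3, -0.9, 0.1]
width: 0.493
t 8.57 tcp [0.4759 0.3457 0.1583] xang 2.875 tilt [0.0044 0.0012] F [ 0.3 -0.9  0.1] w 0.493 q [ 0.59 -0.05  1.73 -0.    1.46 -0.72]
```

View pics/w6.png

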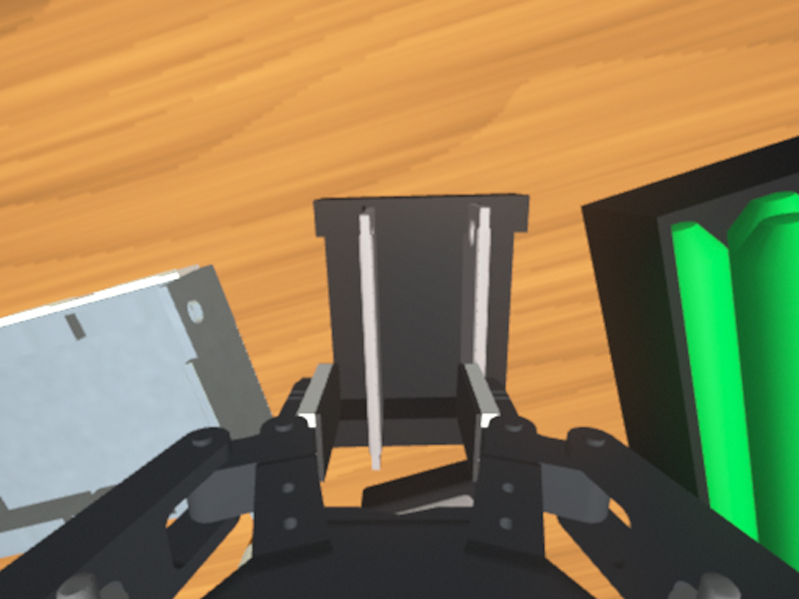

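```bash
python3 - <<'E'
from h import *
p,d,m=load('w6.npz')
crop(p,190,115,350,215,4.8,'pics/w6a.png'); crop(p,190,210,350,310,4.8,'pics/w6b.png')
E
```

```text
(no output)
```

View pics/w6a.png

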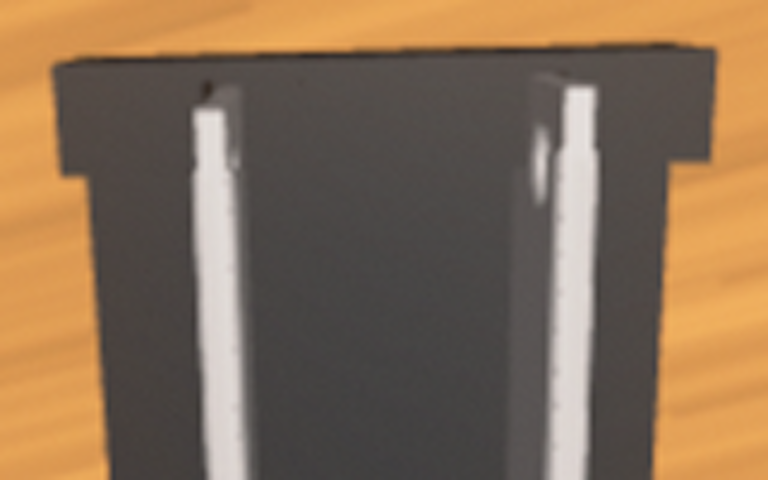

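View pics/w6b.png

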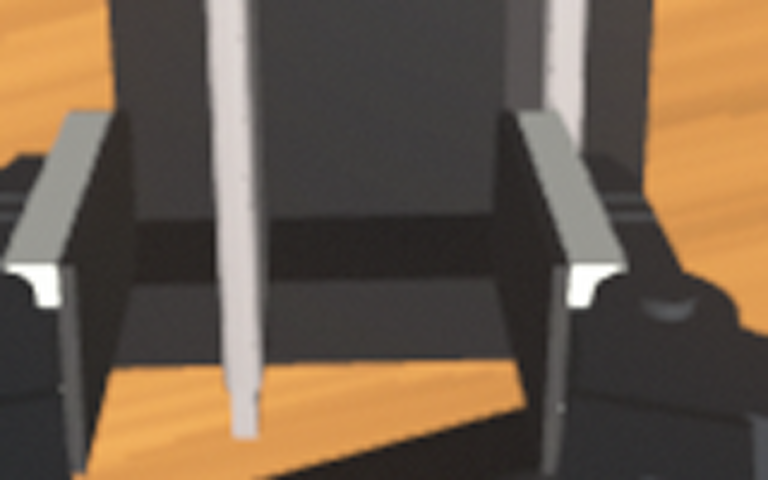

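```bash
python3 - <<'E'
from fitrack import *
p,d,m=load('w6.npz')
a=lambda x,y:P(x,y,190,115,4.8); b=lambda x,y:P(x,y,190,210,4.8)
F=onz(m,*a(209,106),.07); B=onz(m,*b(245,437),.07); A=onz(m,*a(580,87),.07)
A2=onz(m,*b(565,110),.07)
print(F,B,A,A2); print('len',np.linalg.norm(F-B),'yaw',np.arctan2(*(B-F)[1::-1]),'yawA',np.arctan2(*(A2-A)[1::-1]),'mid',(F+B)/2)
y=np.arctan2(*(B-F)[1::-1]); u=np.array([np.cos(y),np.sin(y),0]); n=np.array([-np.sin(y),np.cos(y),0])
print('A rel F', (A-F)@u,(A-F)@n, 'A mid', A+.08*u)
plan((F+B)[:2].tolist()and [*((F+B)/2)[:2],.10],np.pi+y,4)
E
```

```text
[0.41799361 0.34317237 0.07      ] [0.57343753 0.30445161 0.07      ] [0.43178246 0.4054969  0.07      ] [0.51871604 0.38412387 0.07      ]
len 0.16019397340636396 yaw -0.24412945094262545 yawA -0.24107338418710658 mid [0.49571557 0.32381199 0.07      ]
A rel F -0.0016845893256436702 0.0638094184929164 A mid [0.50941031 0.38615997 0.07      ]
step mm 16.368423352309367 rot/row 0.005724212486079902
[-0.61, -0.38, 1.47, 0.001, 0.001, -0.006]
[-0.61, -0.38, 1.47, 0.001, 0.001, -0.006]
[-0.6, -0.38, 1.47, 0.001, 0.001, -0.006]
[-0.6, -0.37, 1.47, 0.001, 0.001, -0.006]
```

```bash
python3 -m jog '[[-0.6,-0.4,1.5,0.001,0.001,-0.006],[-0.6,-0.4,1.5,0.001,0.001,-0.006],[-0.6,-0.4,1.5,0.001,0.001,-0.006],[-0.6,-0.4,1.5,0.001,0.001,-0.006],[0,0,0,0,0,0]]'; python3 - <<'E'
from h import *
st(); plan([.4957,.3238,.046],np.pi-.2435,3)
E
```

```text
time: 9.25
tool_pos: [0.4974, 0.3172, 0.0941]
eef_rot: [-0.384, -3.118, 0.005]
ft_force: [0.7, -1.0, -0.4]
width: 0.503
t 9.25 tcp [0.4974 0.3172 0.0941] xang 2.8963 tilt [-0.0006 -0.0029] F [ 0.7 -1.  -0.4] w 0.503 q [ 0.53  0.    1.78 -0.    1.35 -0.8 ]
step mm 16.226974487203172 rot/row 0.0011538231712659476
[0.11, 0.2, 1.6, -0.001, 0.0, -0.001]
[0.11, 0.2, 1.6, -0.001, 0.0, -0.001]
[0.1, 0.2, 1.61, -0.001, 0.0, -0.001]
```

```bash
python3 -m jog '[[0.1,0.25,1.5,-0.001,0,0],[0.1,0.2,1.5,-0.001,0,0],[0.1,0.2,1.2,0,0,0],[0,0,0,0,0,0]]'; python3 - <<'E'
from h import *
st(); plan([.4957,.3238,.046],np.pi-.2435,1)
E
```

```text
time: 9.75
tool_pos: [0.4957, 0.3253, 0.0492]
eef_rot: [0.383, 3.118, -0.001]
ft_force: [-0.0, 0.4, -0.2]
width: 0.501
t 9.75 tcp [0.4957 0.3253 0.0492] xang 2.8969 tilt [-0.     -0.0005] F [-0.   0.4 -0.2] w 0.501 q [ 0.54  0.05  1.82 -0.    1.28 -0.79]
step mm 3.567070873845825 rot/row 0.0013199359876021697
[-0.04, -0.14, 0.32, -0.001, 0.0, -0.001]
```

```bash
python3 -m jog '[[0,-0.15,0.35,0,0,0],[0,0,0,0,0,0]]'; python3 -c "
from h import *
st()"; python3 -m jog '[[0,0,0,0,0,0],[0,0,0,0,0,0],[0,0,0,0,0,0],[0,0,0,0,0,0],[0,0,0,0,0,0],[0,0,0,0,0,0]]' 1;  python3 - <<'E'
from h import *
st()
p,d,m=grab('wrist'); crop(p,0,0,512,384,1.56,'pics/w7.png'); np.savez('w7.npz',p=p,d=d,**m)
E
```

```text
time: 10.0
tool_pos: [0.4955, 0.324, 0.0461]
eef_rot: [0.383, 3.118, -0.0]
ft_force: [0.4, 0.9, 0.2]
width: 0.5
t 10.0 tcp [0.4955 0.324  0.0461] xang 2.8972 tilt [ 0.0006 -0.0002] F [0.4 0.9 0.2] w 0.5 q [ 0.54  0.05  1.82 -0.    1.27 -0.79]
time: 10.75
tool_pos: [0.4958, 0.3241, 0.0469]
eef_rot: [0.383, 3.116, 0.001]
ft_force: [-0.7, -0.5, -0.0]
width: 0.072
t 10.75 tcp [0.4958 0.3241 0.0469] xang 2.897 tilt [0.0017 0.0004] F [-0.7 -0.5 -0. ] w 0.072 q [ 0.54  0.05  1.82 -0.    1.27 -0.79]
```

View pics/w7.png

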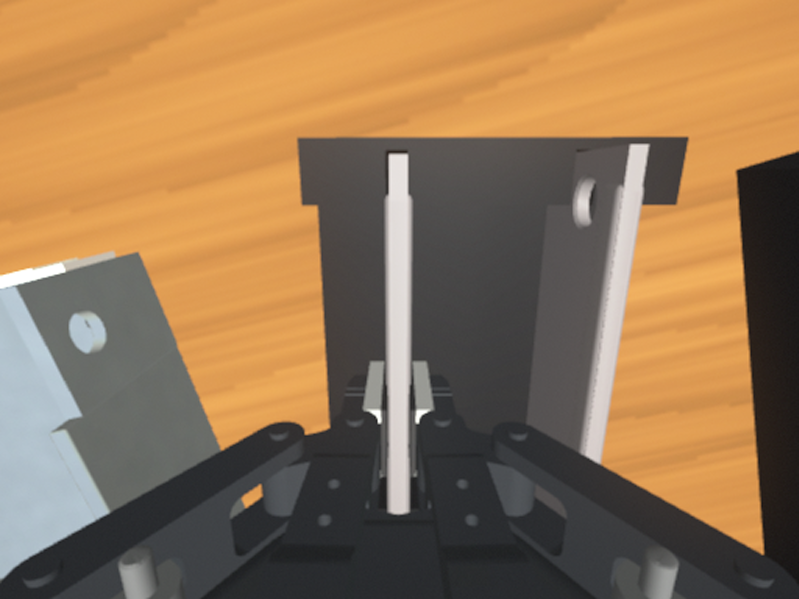

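The divider is gripped, centred at (398,400) and aligned with tool x. I lift it.

```bash
python3 -m jog '[[0,0,-2,0,0,0],[0,0,-3.5,0,0,0],[0,0,-4,0,0,0],[0,0,0,0,0,0]]'; python3 - <<'E'
from h import *
st(); plan([.512,.0592,.137],np.pi-.0067,8)
E
```

```text
time: 11.3
tool_pos: [0.4958, 0.3241, 0.1492]
eef_rot: [0.383, 3.115, 0.003]
ft_force: [0.2, -0.2, -0.4]
width: 0.081
t 11.3 tcp [0.4958 0.3241 0.1492] xang 2.897 tilt [0.0033 0.0014] F [ 0.2 -0.2 -0.4] w 0.081 q [ 0.54 -0.03  1.73 -0.    1.44 -0.79]
step mm 33.19740816995296 rot/row 0.02973737894020481
[-1.0, -3.16, 0.15, 0.0, 0.0, -0.03]
[-0.9, -3.19, 0.15, 0.0, 0.0, -0.03]
[-0.81, -3.22, 0.15, 0.0, 0.0, -0.03]
[-0.71, -3.24, 0.15, 0.0, 0.0, -0.03]
[-0.61, -3.26, 0.15, 0.0, 0.0, -0.03]
[-0.51, -3.28, 0.15, 0.0, 0.0, -0.03]
[-0.41, -3.3, 0.15, 0.0, 0.0, -0.03]
[-0.32, -3.3, 0.14, 0.0, 0.0, -0.03]
```

```bash
python3 -m jog '[[-1,-3.2,0.1,0,0,-0.03],[-0.9,-3.2,0.1,0,0,-0.03],[-0.8,-3.2,0.1,0,0,-0.03],[-0.7,-3.2,0.1,0,0,-0.03],[-0.6,-3.3,0.1,0,0,-0.03],[-0.5,-3.3,0.1,0,0,-0.03],[-0.4,-3.3,0.1,0,0,-0.03],[-0.2,-2.8,0.1,0,0,-0.02],[0,0,0,0,0,0]]'; python3 - <<'E'
from h import *
st(); plan([.512,.0592,.100],np.pi-.0067,3)
p,d,m=grab('wrist'); crop(p,0,0,512,384,1.56,'pics/w8.png'); np.savez('w8.npz',p=p,d=d,**m)
E
```

```text
time: 12.42
tool_pos: [0.5101, 0.056, 0.1434]
eef_rot: [0.009, 3.137, 0.003]
ft_force: [0.8, 0.1, -0.8]
width: 0.081
t 12.43 tcp [0.5101 0.056  0.1434] xang 3.1359 tilt [0.0042 0.0018] F [ 0.8  0.1 -0.8] w 0.081 q [ 0.06 -0.21  1.9   0.    1.45 -1.51]
step mm 14.53275340552466 rot/row 0.0015645107878165456
[-0.06, 0.1, 1.45, 0.001, 0.001, 0.0]
[-0.05, 0.11, 1.44, 0.001, 0.001, 0.0]
[-0.06, 0.11, 1.45, 0.001, 0.001, 0.0]
```

View pics/w8.png

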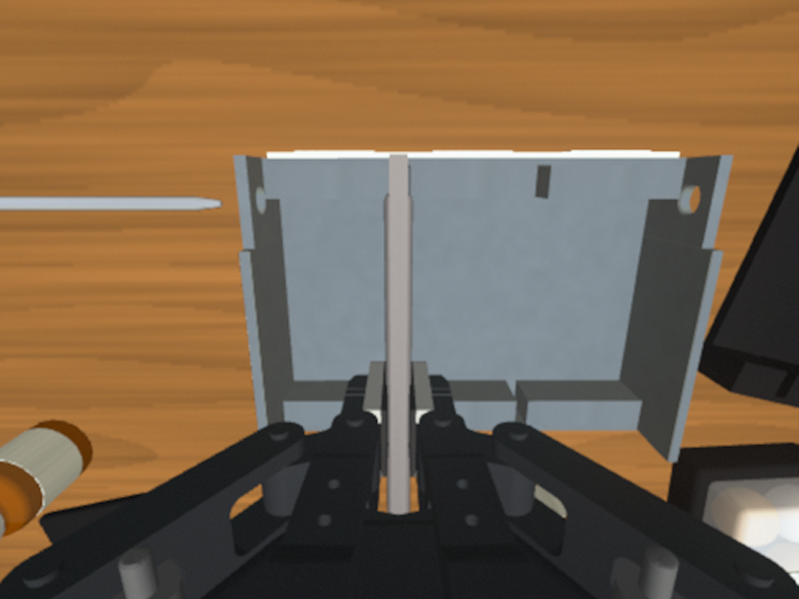

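```bash
python3 - <<'E'
from fitrack import *
p,d,m=load('w8.npz')
crop(p,140,90,300,190,4.8,'pics/w8a.png'); crop(p,320,90,480,190,4.8,'pics/w8b.png')
crop(p,300,230,440,300,5.4,'pics/w8c.png')
E
```

```text
(no output)
```

View pics/w8a.png

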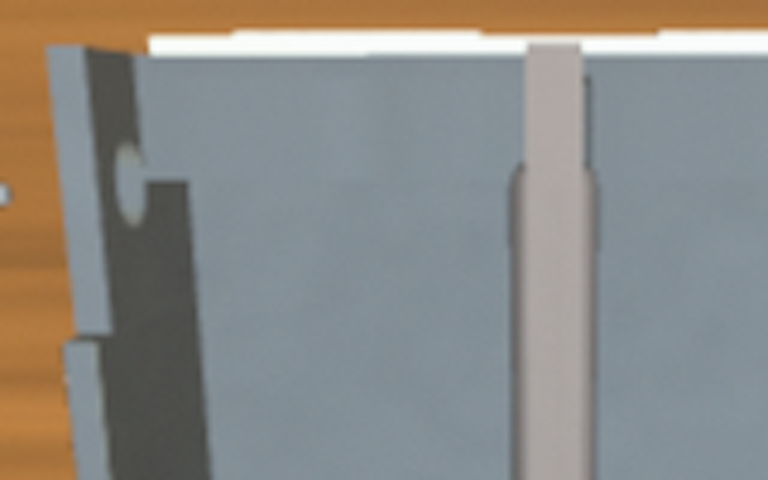

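View pics/w8b.png

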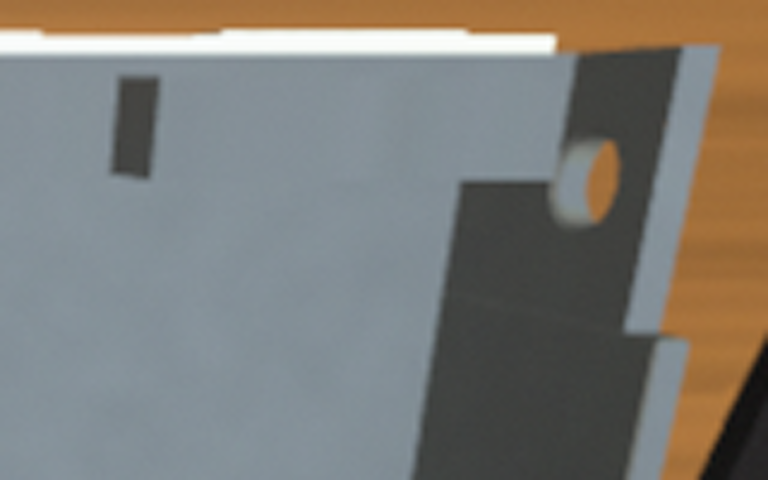

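View pics/w8c.png

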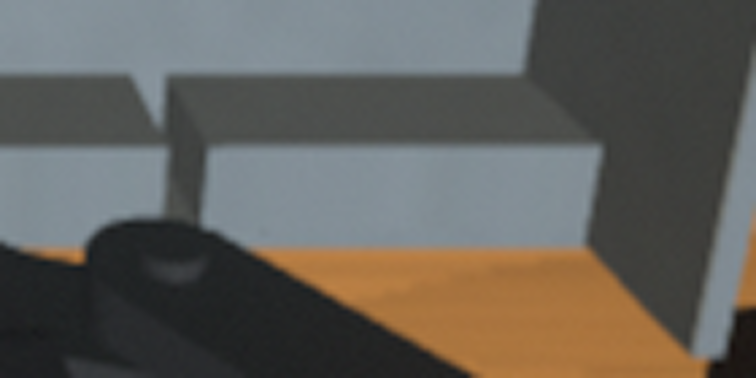

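```bash
python3 - <<'E'
from fitrack import *
p,d,m=load('w8.npz')
a=lambda x,y:P(x,y,140,90,4.8); b=lambda x,y:P(x,y,320,90,4.8); c=lambda x,y:P(x,y,300,230,5.4)
obs=[((-86,-123,64),a(46,46)),((-86,-117,64),a(86,46)),((-40,-117,64),a(113,333)),((-40,-123,64),a(75,333)),
((-86,123,64),b(720,45)),((-86,117,64),b(682,47)),((-40,117,64),b(625,330)),((-40,123,64),b(660,332)),((-40,123,72),b(689,343)),((-82,42.75,38),b(159,78)),((-64,42.75,38),b(150,178)),
((64,42.75,38),c(210,146)),((64,35.25,38),c(167,145)),((64,117,38),c(603,145)),((86,117,72),c(690,357)),((86,123,72),c(722,357))]
obs=[(tuple(np.array(k)*1e-3),v) for k,v in obs]
q=fit(m,obs,[.513,.097,0.]); fit(m,obs,[.513,.097,0.],True)
o=manip.get_obs(); T=R.from_rotvec(o['eef_rot'])
F=onz(m,*a(554,44),.1434+.0231); print(F,T.inv().apply(F-o['tool_pos']))
for z in (0,.001,): pass
c_,s_=np.cos(q[2]),np.sin(q[2])
for Y in(-.039,.039): print(q[0]-s_*Y,q[1]+c_*Y)
E
```

```text
fit [ 0.5124  0.098  -0.0062]
[[-0.7, -0.1], [-1.2, -0.1], [-0.9, 0.0], [-0.3, 0.0], [0.4, -0.1], [0.5, -0.5], [-0.0, 0.4], [0.1, 0.0], [1.3, -0.7], [0.2, -0.4], [-0.0, 0.3], [-0.4, 0.3], [0.2, 0.5], [-0.1, 0.4], [0.2, 1.1], [0.8, 1.1]]
fit [ 0.5124  0.0983 -0.0062 -0.001 ]
[[0.2, 0.0], [-0.3, 0.0], [-0.1, -0.1], [0.5, -0.1], [-0.2, 0.1], [-0.1, -0.3], [-0.5, 0.3], [-0.4, -0.1], [0.7, -0.8], [0.2, -0.3], [-0.1, 0.3], [-0.4, -0.1], [0.2, 0.1], [-0.3, -0.0], [-0.1, 0.5], [0.5, 0.5]]
[0.4310349  0.05679939 0.1665    ] [ 0.07903234 -0.00039526 -0.02339175]
0.512108043711699 0.058962788130232854
0.5125936416497251 0.13696127654278212
```

```bash
python3 -m jog '[[-0.05,0.12,1.4,0.002,0.002,0],[-0.05,0.12,1.4,0.001,0.002,0],[0,0.1,1.4,0.001,0,0],[0,0,1.2,0,0,0],[0,0,0,0,0,0]]'; python3 - <<'E'
from h import *
st(); plan([.5113,.0593,.082],np.pi-.0063,1)
E
```

```text
time: 13.1
tool_pos: [0.5103, 0.0627, 0.0841]
eef_rot: [-0.005, -3.139, 0.003]
ft_force: [-1.1, -0.2, -1.2]
width: 0.081
t 13.1 tcp [0.5103 0.0627 0.0841] xang 3.1385 tilt [-0.0025 -0.0021] F [-1.1 -0.2 -1.2] w 0.081 q [ 0.07 -0.16  1.95 -0.    1.35 -1.49]
step mm 4.139111098172332 rot/row 0.00455391645184737
[-0.1, -0.34, 0.21, -0.002, -0.002, 0.003]
```

```bash
python3 -m jog '[[-0.1,-0.34,0.2,-0.002,-0.002,0.003],[0,0,0,0,0,0],[0,0,0,0,0,0]]'; python3 - <<'E'
from h import *
st(); plan([.5113,.0593,.082],np.pi-.0063,1)
E
```

```text
time: 13.48
tool_pos: [0.5119, 0.059, 0.083]
eef_rot: [0.01, 3.14, 0.0]
ft_force: [-0.7, 0.2, -0.9]
width: 0.076
t 13.47 tcp [0.5119 0.059  0.083 ] xang 3.1351 tilt [0.0011 0.0002] F [-0.7  0.2 -0.9] w 0.076 q [ 0.07 -0.16  1.95  0.    1.34 -1.5 ]
step mm 1.2432514968606692 rot/row 0.0011297705430782638
[0.06, 0.03, 0.1, 0.0, 0.001, -0.0]
```

Aligned to within 1 mm, so I descend slowly into the slot while watching the force.

```bash
python3 -m jog '[[0.06,0.03,0.4,0,0.001,0],[0,0,0.4,0,0,0],[0,0,0.4,0,0,0],[0,0,0,0,0,0]]'; python3 - <<'E'
from h import *
st(); plan([.5113,.0593,.06],np.pi-.0063,1)
E
```

```text
time: 13.98
tool_pos: [0.5114, 0.0593, 0.0704]
eef_rot: [0.01, 3.141, 0.0]
ft_force: [0.3, -0.1, 0.3]
width: 0.082
t 13.97 tcp [0.5114 0.0593 0.0704] xang 3.135 tilt [0.0004 0.0002] F [ 0.3 -0.1  0.3] w 0.082 q [ 0.07 -0.15  1.97  0.    1.32 -1.5 ]
step mm 10.394299356628267 rot/row 0.0005436297864669333
[0.01, 0.0, 1.04, 0.0, 0.0, -0.0]
```

```bash
python3 -m jog '[[0,0,0.5,0,0,0],[0,0,0.5,0,0,0],[0,0,0.5,0,0,0],[0,0,0.5,0,0,0],[0,0,0.2,0,0,0],[0,0,0,0,0,0]]'; python3 - <<'E'
from h import *
st(); plan([.5113,.0593,.047],np.pi-.0063,1)
E
```

```text
time: 14.72
tool_pos: [0.5114, 0.0593, 0.0469]
eef_rot: [0.01, 3.141, 0.0]
ft_force: [-1.6, -0.7, 3.1]
width: 0.078
t 14.72 tcp [0.5114 0.0593 0.0469] xang 3.135 tilt [0.0004 0.0002] F [-1.6 -0.7  3.1] w 0.078 q [ 0.07 -0.12  1.99  0.    1.28 -1.5 ]
step mm 0.16098863979930017 rot/row 0.0005019418245912742
[0.01, -0.0, -0.01, 0.0, 0.0, -0.0]
```

Seated: the TCP height matches the one in the carrier, with about 3 N contact. I release, raise, and move over the second divider.

```bash
python3 -m jog '[[0,0,0,0,0,0],[0,0,0,0,0,0],[0,0,-3,0,0,0],[0,0,-4,0,0,0],[0,0,0,0,0,0]]' 0.4; python3 - <<'E'
from h import *
st(); plan([.508,.3862,.14],np.pi-.243,8)
E
```

```text
time: 15.35
tool_pos: [0.5114, 0.0593, 0.1188]
eef_rot: [0.01, 3.141, 0.0]
ft_force: [0.0, -0.2, -0.4]
width: 0.599
t 15.35 tcp [0.5114 0.0593 0.1188] xang 3.135 tilt [0.0003 0.0002] F [ 0.  -0.2 -0.4] w 0.599 q [ 0.07 -0.19  1.92  0.    1.41 -1.5 ]
step mm 40.95514638550497 rot/row 0.029550402083971358
[0.07, 4.09, -0.26, 0.0, 0.0, 0.03]
[0.19, 4.08, -0.26, 0.0, 0.0, 0.03]
[0.31, 4.07, -0.27, 0.0, 0.0, 0.03]
[0.44, 4.06, -0.26, 0.0, 0.0, 0.03]
[0.56, 4.05, -0.27, 0.0, 0.0, 0.03]
[0.68, 4.03, -0.26, 0.0, 0.0, 0.03]
[0.8, 4.01, -0.27, 0.0, 0.0, 0.03]
[0.91, 3.98, -0.26, 0.0, 0.0, 0.03]
```

```bash
python3 -m jog '[[0.1,4.1,-0.3,0,0,0.03],[0.2,4.1,-0.3,0,0,0.03],[0.3,4.1,-0.3,0,0,0.03],[0.4,4.1,-0.3,0,0,0.03],[0.6,4,-0.3,0,0,0.03],[0.7,4,-0.3,0,0,0.03],[0.8,4,-0.2,0,0,0.03],[0.8,3.4,-0.2,0,0,0.02],[0,0,0,0,0,0]]'; python3 - <<'E'
from h import *
st(); plan([.5094,.3862,.07],np.pi-.243,3)
p,d,m=grab('wrist'); crop(p,0,0,512,384,1.56,'pics/w9.png'); np.savez('w9.npz',p=p,d=d,**m)
E
```

```text
time: 16.48
tool_pos: [0.5064, 0.3897, 0.1334]
eef_rot: [-0.385, -3.113, 0.006]
ft_force: [0.1, -0.2, 0.3]
width: 0.601
t 16.48 tcp [0.5064 0.3897 0.1334] xang 2.8955 tilt [-0.0048 -0.003 ] F [ 0.1 -0.2  0.3] w 0.601 q [ 0.62  0.08  1.64  0.    1.43 -0.71]
step mm 21.16329084519867 rot/row 0.0021540885608510216
[-0.13, -0.08, 2.11, -0.001, -0.001, -0.001]
[-0.13, -0.08, 2.12, -0.001, -0.001, -0.001]
[-0.13, -0.09, 2.11, -0.001, -0.001, -0.001]
```

View pics/w9.png

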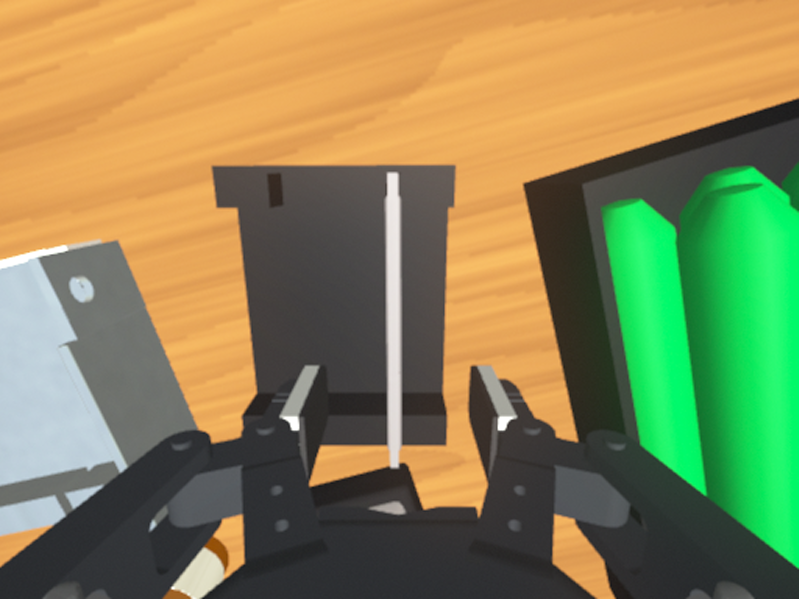

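```bash
python3 - <<'E'
from fitrack import *
p,d,m=load('w9.npz'); s=1.56
F=onz(m,*P(393,173,0,0,s),.07); B=onz(m,*P(395,467,0,0,s),.07)
y=np.arctan2(*(B-F)[1::-1]); print(F,B,np.linalg.norm(F-B),y,(F+B)/2)
M=(F+B)/2
plan([M[0],M[1],.047],np.pi+y,5)
E
```

```text
[0.4322236  0.40596469 0.07      ] [0.5865952  0.36763773 0.07      ] 0.15905830470166477 -0.24335657676845832 [0.5094094  0.38680121 0.07      ]
step mm 17.234907788327416 rot/row 0.001382542737345989
[-0.07, -0.01, 1.72, -0.001, -0.001, -0.001]
[-0.07, -0.02, 1.73, -0.001, -0.001, -0.001]
[-0.07, -0.02, 1.72, -0.001, -0.001, -0.001]
[-0.07, -0.02, 1.73, -0.001, -0.001, -0.001]
[-0.07, -0.02, 1.72, -0.001, -0.001, -0.001]
```

```bash
python3 -m jog '[[-0.1,0,2,-0.001,-0.001,-0.001],[-0.1,0,2,-0.001,-0.001,-0.001],[-0.1,0,2,-0.001,-0.001,-0.001],[0,0,1.4,0,0,0],[0,0,0,0,0,0]]'; python3 - <<'E'
from h import *
st(); plan([.5094,.3866,.047],np.pi-.2433,1)
E
```

```text
time: 17.15
tool_pos: [0.5087, 0.3843, 0.0511]
eef_rot: [-0.384, -3.114, 0.006]
ft_force: [0.2, 0.1, 0.6]
width: 0.599
t 17.15 tcp [0.5087 0.3843 0.0511] xang 2.8962 tilt [-0.0041 -0.0035] F [0.2 0.1 0.6] w 0.599 q [ 0.61  0.14  1.71 -0.    1.29 -0.72]
step mm 4.747826315303786 rot/row 0.0058043645609139535
[-0.02, 0.24, 0.41, -0.004, -0.003, -0.002]
```

```bash
python3 -m jog '[[0,0.24,0.4,-0.004,-0.003,-0.002],[0,0,0,0,0,0]]'; python3 -c "
from h import *
st()"; python3 -m jog '[[0,0,0,0,0,0],[0,0,0,0,0,0],[0,0,0,0,0,0],[0,0,0,0,0,0],[0,0,0,0,0,0],[0,0,0,0,0,0]]' 1;python3 -m jog '[[0,0,-2,0,0,0],[0,0,-3.5,0,0,0],[0,0,-4,0,0,0],[0,0,0,0,0,0]]'; python3 - <<'E'
from h import *
st(); plan([.5116,.1372,.137],np.pi-.0063,7)
E
```

```text
time: 17.4
tool_pos: [0.5097, 0.3871, 0.0478]
eef_rot: [0.381, 3.117, 0.001]
ft_force: [0.8, 0.5, 0.5]
width: 0.599
t 17.4 tcp [0.5097 0.3871 0.0478] xang 2.8983 tilt [0.0011 0.0006] F [0.8 0.5 0.5] w 0.599 q [ 0.61  0.15  1.71 -0.    1.28 -0.72]
time: 18.15
tool_pos: [0.5101, 0.3875, 0.0492]
eef_rot: [0.381, 3.116, 0.003]
ft_force: [0.6, -0.5, 0.7]
width: 0.074
time: 18.65
tool_pos: [0.51, 0.3875, 0.1515]
eef_rot: [0.38, 3.115, 0.005]
ft_force: [-0.2, 0.0, -0.9]
width: 0.076
t 18.65 tcp [0.51   0.3875 0.1515] xang 2.8985 tilt [0.0042 0.0027] F [-0.2  0.  -0.9] w 0.076 q [ 0.61  0.07  1.62 -0.    1.45 -0.72]
step mm 35.831822211220945 rot/row 0.03382864071844598
[-0.88, -3.47, 0.2, 0.0, 0.001, -0.034]
[-0.76, -3.49, 0.2, 0.0, 0.001, -0.034]
[-0.65, -3.52, 0.19, 0.0, 0.001, -0.034]
[-0.52, -3.54, 0.19, 0.0, 0.001, -0.034]
[-0.41, -3.55, 0.2, 0.0, 0.001, -0.034]
[-0.28, -3.56, 0.19, 0.0, 0.001, -0.034]
[-0.16, -3.57, 0.2, 0.0, 0.001, -0.034]
```

```bash
python3 -m jog '[[-0.9,-3.5,0.2,0,0.001,-0.034],[-0.8,-3.5,0.2,0,0.001,-0.034],[-0.6,-3.5,0.2,0,0.001,-0.034],[-0.5,-3.5,0.2,0,0.001,-0.034],[-0.4,-3.5,0.2,0,0.001,-0.034],[-0.3,-3.5,0.2,0,0.001,-0.034],[-0.2,-3,0.2,0,0,-0.03],[0,0,0,0,0,0]]'; python3 - <<'E'
from h import *
st(); plan([.5116,.1372,.088],np.pi-.0063,3)
p,d,m=grab('wrist'); crop(p,0,0,512,384,1.56,'pics/w10.png'); np.savez('w10.npz',p=p,d=d,**m)
crop(p,180,70,340,170,4.8,'pics/w10a.png')
E
```

```text
time: 19.65
tool_pos: [0.5117, 0.1369, 0.1385]
eef_rot: [-0.0, -3.14, -0.006]
ft_force: [0.1, -0.0, -0.5]
width: 0.079
t 19.65 tcp [0.5117 0.1369 0.1385] xang 3.1415 tilt [-0.0011  0.0041] F [ 0.1 -0.  -0.5] w 0.079 q [ 0.21 -0.16  1.87  0.    1.44 -1.36]
step mm 16.821953573457883 rot/row 0.002502825702928528
[0.0, 0.0, 1.68, 0.001, -0.0, 0.002]
[0.0, 0.0, 1.69, 0.001, -0.0, 0.002]
[0.0, 0.01, 1.68, 0.001, -0.0, 0.002]
```

View pics/w10.png

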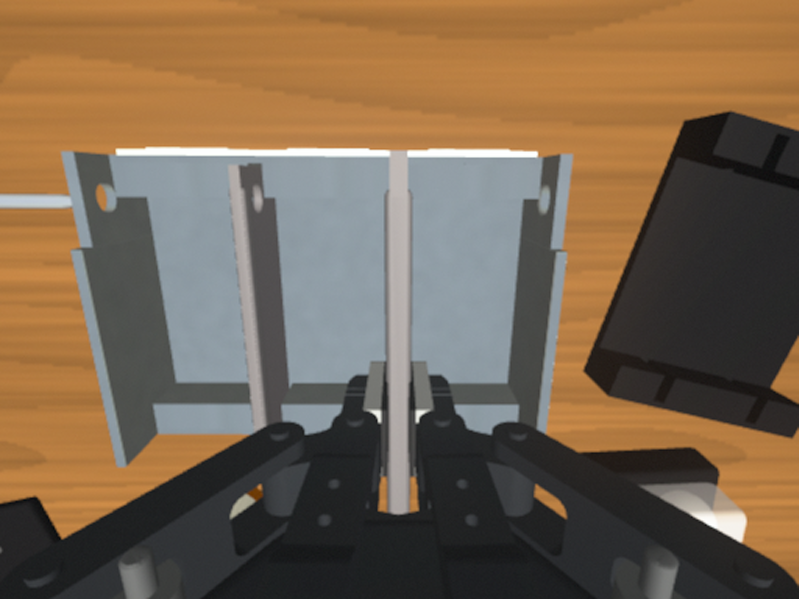

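View pics/w10a.png

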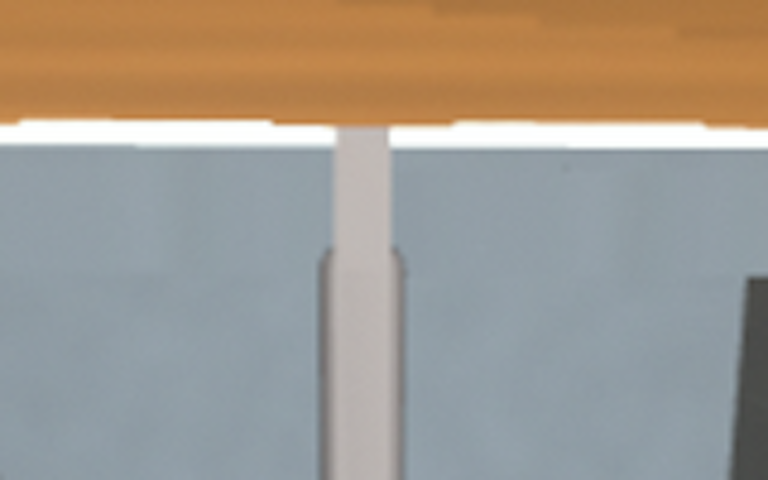

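```bash
python3 - <<'E'
from fitrack import *
p,d,m=load('w10.npz'); o=manip.get_obs(); T=R.from_rotvec(o['eef_rot'])
F=onz(m,*P(362,126,180,70,4.8),o['tool_pos'][2]+.0208); print(F,T.inv().apply(F-o['tool_pos']))
E
```

```text
[0.43140623 0.13723243 0.1594449 ] [ 0.08033838 -0.00043684 -0.02072693]
```

```bash
python3 -m jog '[[0,0,1.6,0.001,0,0.002],[0,0,1.6,0.001,0,0.002],[0,0,1.4,0.001,0,0.002],[0,0,0,0,0,0],[0,0,0,0,0,0]]'; python3 - <<'E'
from h import *
st(); plan([.5121,.1372,.085],np.pi-.0063,1)
E
```

```text
time: 20.32
tool_pos: [0.5108, 0.14, 0.0882]
eef_rot: [-0.007, -3.138, -0.002]
ft_force: [0.3, 0.1, -0.1]
width: 0.078
t 20.32 tcp [0.5108 0.14   0.0882] xang 3.137 tilt [-0.0032  0.0011] F [ 0.3  0.1 -0.1] w 0.078 q [ 0.22 -0.13  1.92  0.    1.35 -1.35]
step mm 4.405511082909356 rot/row 0.003813136542884184
[-0.13, -0.28, 0.32, 0.001, -0.003, 0.002]
```

```bash
python3 -m jog '[[-0.17,-0.28,0.3,0.001,-0.003,0.002],[0,0,0,0,0,0],[0,0,0,0,0,0]]'; python3 - <<'E'
from h import *
st(); plan([.5126,.1373,.083],np.pi-.0063,1)
E
```

```text
time: 20.7
tool_pos: [0.5131, 0.1371, 0.086]
eef_rot: [0.011, 3.14, 0.001]
ft_force: [-0.1, -0.1, -0.5]
width: 0.076
t 20.7 tcp [0.5131 0.1371 0.086 ] xang 3.1348 tilt [0.0014 0.0003] F [-0.1 -0.1 -0.5] w 0.076 q [ 0.21 -0.12  1.92  0.    1.34 -1.35]
step mm 3.0048339448267116 rot/row 0.0015543262134766953
[0.05, 0.02, 0.3, 0.0, 0.001, -0.0]
```

```bash
python3 -m jog '[[0.05,0.02,0.4,0,0.001,0],[0,0,0.4,0,0,0],[0,0,0.4,0,0,0],[0,0,0.4,0,0,0],[0,0,0,0,0,0]]'; python3 - <<'E'
from h import *
st(); plan([.5126,.1373,.083],np.pi-.0063,1)
E
```

```text
time: 21.32
tool_pos: [0.5125, 0.1372, 0.0687]
eef_rot: [0.011, 3.141, 0.0]
ft_force: [1.4, 0.0, -0.7]
width: 0.081
t 21.32 tcp [0.5125 0.1372 0.0687] xang 3.1347 tilt [0.0003 0.0003] F [ 1.4  0.  -0.7] w 0.081 q [ 0.21 -0.11  1.94  0.    1.31 -1.35]
step mm 14.2696650649739 rot/row 0.0006939523950381273
[-0.01, 0.01, -1.43, 0.0, 0.0, -0.001]
```

```bash
python3 -m jog '[[0,0,0.5,0,0,0],[0,0,0.5,0,0,0],[0,0,0.5,0,0,0],[0,0,0.3,0,0,0],[0,0,0.15,0,0,0],[0,0,0,0,0,0]]'; python3 - <<'E'
from h import *
st()
E
```

```text
time: 22.08
tool_pos: [0.5128, 0.1375, 0.0493]
eef_rot: [0.011, 3.141, 0.001]
ft_force: [-0.8, 0.4, -2.2]
width: 0.076
t 22.07 tcp [0.5128 0.1375 0.0493] xang 3.1349 tilt [0.0008 0.0007] F [-0.8  0.4 -2.2] w 0.076 q [ 0.21 -0.09  1.95  0.    1.28 -1.35]
```

```bash
python3 -m jog '[[0,0,0.2,0,0,0],[0,0,0,0,0,0]]';  python3 -m jog '[[0,0,0,0,0,0],[0,0,0,0,0,0],[0,0,-3,0,0,0],[0,0,-5,0,0,0],[0,0,-5,0,0,0],[0,0,0,0,0,0]]' 0.5; python3 - <<'E'
from h import *
st()
plan([.44,.00,.22],np.pi/2,9)
p,d,m=grab('wrist'); crop(p,0,0,512,384,1.56,'pics/w11.png'); np.savez('w11.npz',p=p,d=d,**m)
E
```

```text
time: 22.32
tool_pos: [0.5132, 0.1378, 0.0494]
eef_rot: [0.01, 3.14, 0.002]
ft_force: [-0.1, 0.6, -1.0]
width: 0.081
time: 23.08
tool_pos: [0.5125, 0.1374, 0.1815]
eef_rot: [-0.011, -3.141, -0.001]
ft_force: [0.2, 0.8, -0.2]
width: 0.501
t 23.07 tcp [0.5125 0.1374 0.1815] xang 3.1348 tilt [-0.0005  0.0007] F [ 0.2  0.8 -0.2] w 0.501 q [ 0.21 -0.18  1.82  0.    1.51 -1.35]
step mm 17.778561247901866 rot/row 0.173775105441819
[0.79, -1.53, -0.43, 0.0, -0.0, 0.174]
[0.52, -1.65, -0.43, 0.0, -0.0, 0.174]
[0.23, -1.71, -0.43, 0.0, -0.0, 0.174]
[-0.08, -1.72, -0.43, 0.0, -0.0, 0.174]
[-0.37, -1.69, -0.43, 0.0, -0.0, 0.174]
[-0.66, -1.6, -0.43, 0.0, -0.0, 0.174]
[-0.92, -1.46, -0.43, 0.0, -0.0, 0.174]
[-1.16, -1.27, -0.43, 0.0, -0.0, 0.174]
[-1.37, -1.05, -0.42, 0.0, -0.0, 0.174]
```

View pics/w11.png

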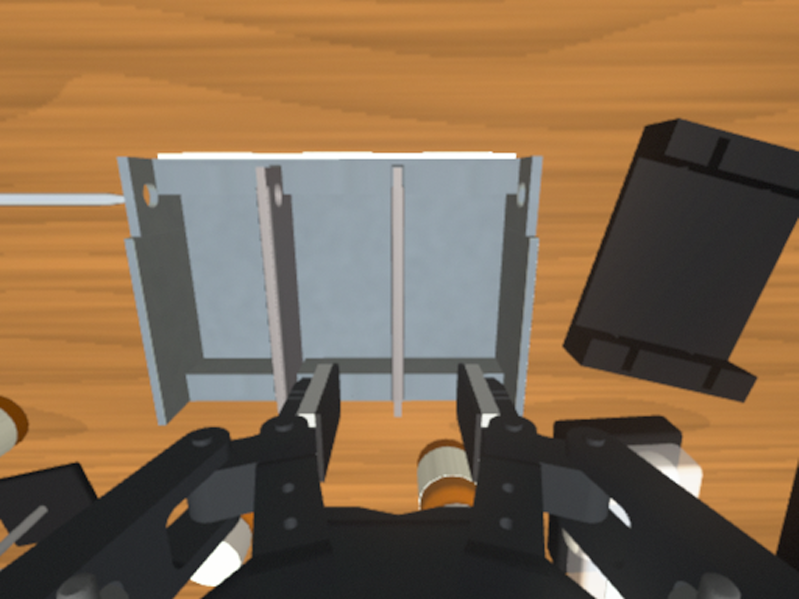

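Both dividers stand in their slots, tops at (265,170)-(280,400) and (397,170)-(397,410), holes at the front. I check the top heights and then view the rail.

```bash
python3 - <<'E'
from h import *
p,d,m=load('w11.npz'); W=cloud(m,d)
for u,v in((171,140),(172,180),(173,210),(254,130),(254,170),(254,210)): print(W[v-1:v+2,u-3:u+4,2].max(0).round(3))
E
python3 -m jog '[[1.5,-4,-0.4,0,0,0.17],[1,-4,-0.4,0,0,0.17],[0,-4,-0.4,0,0,0.17],[-1,-4,-0.4,0,0,0.17],[-1.5,-3.5,-0.4,0,0,0.17],[-2,-3,-0.4,0,0,0.17],[-2.5,-2.5,0,0,0,0.17],[-3,-1.5,0,0,0,0.17],[-3,-1,0,0,0,0.17],[0,0,0,0,0,0]]'; python3 - <<'E'
from h import *
st()
p,d,m=grab('wrist'); crop(p,0,0,512,384,1.56,'pics/w12.png'); np.savez('w12.npz',p=p,d=d,**m)
E
```

```text
[0.07  0.07  0.07  0.07  0.069 0.069 0.067]
[0.069 0.07  0.07  0.07  0.07  0.07  0.07 ]
[0.008 0.008 0.07  0.07  0.069 0.07  0.07 ]
[0.07  0.071 0.07  0.07  0.07  0.07  0.07 ]
[0.07  0.07  0.069 0.324 0.07  0.071 0.07 ]
[0.07  0.071 0.07  0.324 0.071 0.07  0.069]
time: 24.38
tool_pos: [0.406, -0.1956, 0.1876]
eef_rot: [-2.225, -2.191, 0.021]
ft_force: [0.1, 0.6, 0.2]
width: 0.501
t 24.38 tcp [ 0.406  -0.1956  0.1876] xang 1.5551 tilt [-0.0229  0.0037] F [0.1 0.6 0.2] w 0.501 q [-0.5  -0.36  1.95 -0.01  1.58 -0.48]
```

View pics/w12.png

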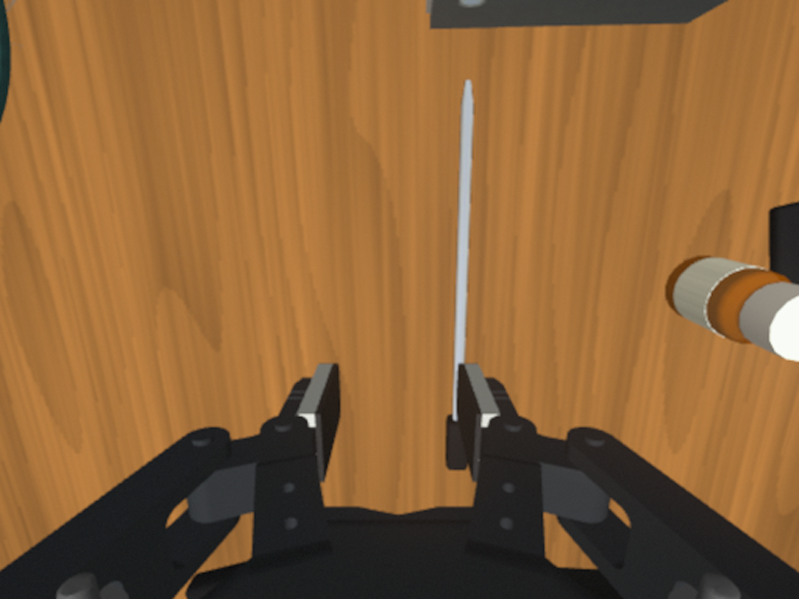

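```bash
python3 - <<'E'
from fitrack import *
p,d,m=load('w12.npz'); 
T=onz(m,*P(468,82,0,0,1.56),.004); S=onz(m,*P(456,415,0,0,1.56),.009); print(T,S,np.linalg.norm(T-S),'ang',np.arctan2(T[1]-S[1],T[0]-S[0]))
plan([.4485,-.345,.12],np.pi/2,4)
E
```

```text
[ 0.45209741 -0.0585473   0.004     ] [ 0.44885085 -0.31427849  0.009     ] 0.2558006631782304 ang 1.55810179627399
step mm 42.560786561659825 rot/row 0.006599658083452771
[-3.75, 1.14, 1.65, -0.006, -0.001, -0.003]
[-3.75, 1.12, 1.66, -0.006, -0.001, -0.003]
[-3.75, 1.11, 1.67, -0.006, -0.001, -0.003]
[-3.76, 1.08, 1.68, -0.006, -0.001, -0.003]
```

```bash
python3 -m jog '[[-3.8,1.1,1.7,-0.006,-0.001,0],[-3.8,1.1,1.7,-0.006,-0.001,0],[-3.8,1.1,1.7,-0.006,-0.001,0],[-3,1,1.7,-0.006,-0.001,0],[0,0,0,0,0,0],[0,0,0,0,0,0]]'; python3 - <<'E'
from h import *
st()
p,d,m=grab('wrist'); crop(p,0,0,512,384,1.56,'pics/w13.png'); np.savez('w13.npz',p=p,d=d,**m)
E
```

```text
time: 25.18
tool_pos: [0.4491, -0.337, 0.1121]
eef_rot: [-2.214, -2.224, -0.003]
ft_force: [-0.3, -0.1, 0.1]
width: 0.499
t 25.18 tcp [ 0.4491 -0.337   0.1121] xang 1.5752 tilt [-0.0011  0.0042] F [-0.3 -0.1  0.1] w 0.499 q [-0.69 -0.07  1.83  0.    1.39 -0.7 ]
```

View pics/w13.png

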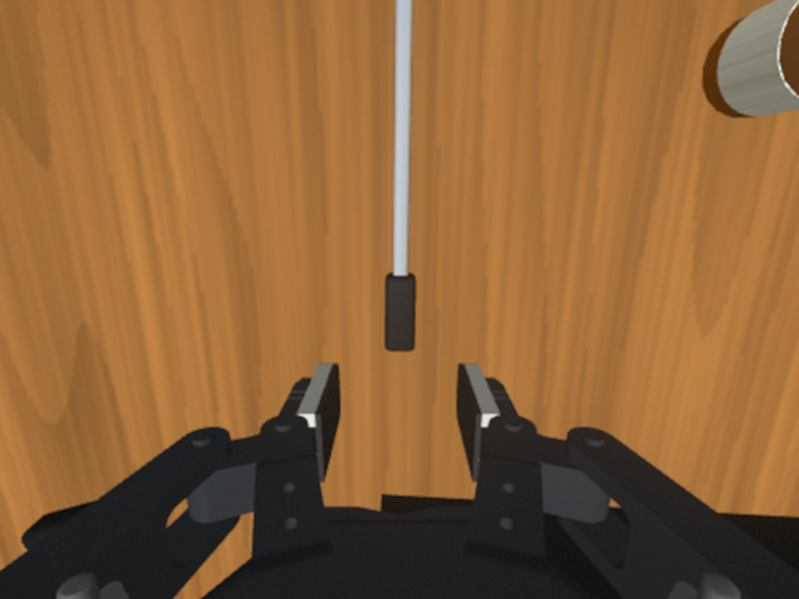

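```bash
python3 - <<'E'
from fitrack import *
p,d,m=load('w13.npz'); f=lambda x,y,z:onz(m,*P(x,y,0,0,1.56),z)
S=f(400.5,275,.018);E=f(400,350,.018);r1=f(403.5,5,.008);r0=f(400.5,265,.0135)
print(S,E,r1,r0,'ang',np.arctan2(*(r1-r0)[1::-1]))
plan([(S[0]+E[0])/2,(S[1]+E[1])/2,.005],np.arctan2(*(r1-r0)[1::-1]),6)
E
```

```text
[ 0.45016716 -0.31571346  0.018     ] [ 0.4500963  -0.36143358  0.018     ] [ 0.451036   -0.18012781  0.008     ] [ 0.45016288 -0.31082709  0.0135    ] ang 1.5641160859382248
step mm 17.812967370414313 rot/row 0.001983169134394468
[-0.04, 0.02, 1.79, -0.0, -0.001, 0.002]
[-0.03, 0.02, 1.78, -0.0, -0.001, 0.002]
[-0.03, 0.02, 1.79, -0.0, -0.001, 0.002]
[-0.03, 0.02, 1.78, -0.0, -0.001, 0.002]
[-0.03, 0.02, 1.79, -0.0, -0.001, 0.002]
[-0.02, 0.01, 1.78, -0.0, -0.001, 0.002]
```

```bash
python3 -m jog '[[0,0,2,0,-0.001,0.002],[0,0,2,0,-0.001,0.002],[0,0,2,0,-0.001,0.002],[0,0,2,0,-0.001,0.002],[0,0,1.5,0,0,0.002],[0,0,0,0,0,0]]';  python3 - <<'E'
from h import *
st(); plan([.450,-.3387,.0045],1.5641,1)
E
```

```text
time: 25.98
tool_pos: [0.4483, -0.3334, 0.0097]
eef_rot: [-2.224, -2.217, 0.001]
ft_force: [-0.3, 0.1, 0.2]
width: 0.5
t 25.98 tcp [ 0.4483 -0.3334  0.0097] xang 1.568 tilt [-0.0015  0.0004] F [-0.3  0.1  0.2] w 0.5 q [-0.68  0.02  1.92 -0.    1.21 -0.68]
step mm 7.663006361057977 rot/row 0.004220743832121775
[-0.53, 0.17, 0.52, -0.001, -0.0, 0.004]
```

```bash
python3 -m jog '[[-0.5,0.17,0.45,-0.001,0,0.004],[0,0,0,0,0,0],[0,0,0,0,0,0]]';  python3 -c "
from h import *
st()"; python3 -m jog '[[0,0,0,0,0,0],[0,0,0,0,0,0],[0,0,0,0,0,0],[0,0,0,0,0,0],[0,0,0,0,0,0],[0,0,-1,0,0,0],[0,0,-2,0,0,0],[0,0,-1.2,0,0,0],[0,0,0,0,0,0]]' 1;  python3 - <<'E'
from h import *
st()
p,d,m=grab('wrist'); crop(p,0,0,512,384,1.56,'pics/w14.png'); np.savez('w14.npz',p=p,d=d,**m)
W=cloud(m,d)
for v in range(0,230,20):
    u=np.argmax(W[v,235:280,2])+235; print(v,u,W[v,u-3:u+4].max(0)[2].round(4),W[v,u].round(4))
E
```

```text
time: 26.35
tool_pos: [0.4507, -0.3393, 0.0063]
eef_rot: [2.228, 2.213, 0.0]
ft_force: [-0.6, 0.0, -0.9]
width: 0.5
t 26.35 tcp [ 0.4507 -0.3393  0.0063] xang 1.5637 tilt [ 0.0011 -0.0009] F [-0.6  0.  -0.9] w 0.5 q [-0.69  0.03  1.91  0.    1.2  -0.68]
time: 27.48
tool_pos: [0.4512, -0.3397, 0.0532]
eef_rot: [2.226, 2.211, 0.001]
ft_force: [-0.2, 0.1, -1.3]
width: 0.188
t 27.48 tcp [ 0.4512 -0.3397  0.0532] xang 1.5639 tilt [ 0.0032 -0.0027] F [-0.2  0.1 -1.3] w 0.188 q [-0.69 -0.02  1.88 -0.    1.28 -0.68]
0 249 0.0572 [ 0.4494 -0.219   0.0572]
20 254 0.0576 [ 0.4515 -0.2267  0.0576]
40 246 0.1951 [ 0.4512 -0.2664  0.1951]
60 254 0.0577 [ 0.4513 -0.2428  0.0577]
80 257 0.0584 [ 0.4526 -0.2513  0.0584]
100 255 0.0589 [ 0.4516 -0.2601  0.0589]
120 254 0.0583 [ 0.4511 -0.2692  0.0583]
140 235 0.1951 [ 0.4512 -0.2664  0.1951]
160 255 0.0587 [ 0.4514 -0.2886  0.0587]
180 255 0.0595 [ 0.4513 -0.2987  0.0595]
200 244 0.1951 [ 0.4512 -0.2664  0.1951]
220 250 0.064 [ 0.4486 -0.3188  0.064 ]
```

View pics/w14.png

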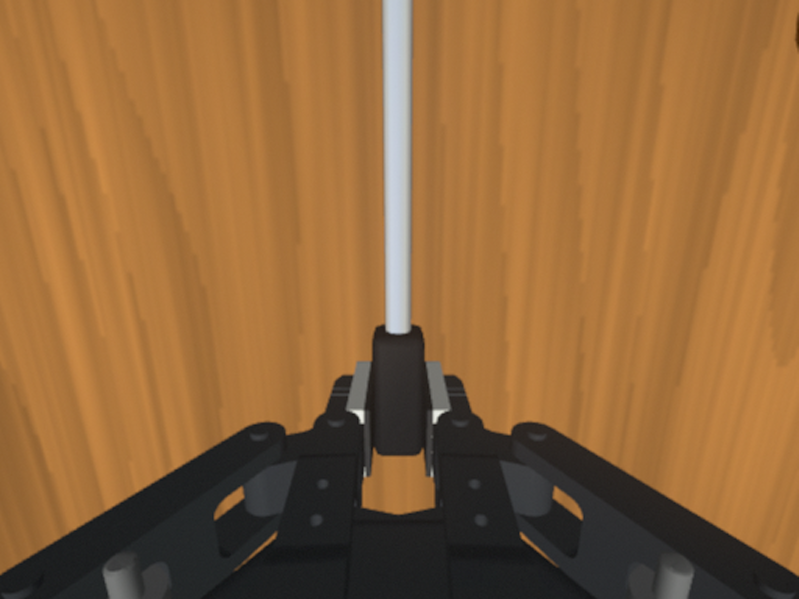

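```bash
python3 -m jog '[[0,0,0.5,0,0.014,0],[0,0,0.5,0,0.013,0],[0,0,0,0,0,0]]';  python3 - <<'E'
from h import *
st()
p,d,m=grab('wrist'); np.savez('w15.npz',p=p,d=d,**m)
crop(p,200,0,310,220,2.7,'pics/w15.png')
W=cloud(m,d); q=[]
for v in range(0,205,3):
    for u in range(252,259):
        if 0.03<W[v,u,2]<.08: q.append(W[v,u])
q=np.array(q); c=np.polyfit(q[:,1],q[:,2],1); print('top slope',c, 'z at -.3',np.polyval(c,-.3), 'n',len(q))
E
```

```text
time: 27.9
tool_pos: [0.4505, -0.3391, 0.0404]
eef_rot: [-2.216, -2.2, -0.032]
ft_force: [0.2, -0.1, -0.6]
width: 0.187
t 27.9 tcp [ 0.4505 -0.3391  0.0404] xang 1.5638 tilt [0.0013 0.0282] F [ 0.2 -0.1 -0.6] w 0.187 q [-0.7   0.    1.88  0.02  1.28 -0.7 ]
top slope [0.00540723 0.04833411] z at -.3 0.04671193822396512 n 480
```

View pics/w15.png

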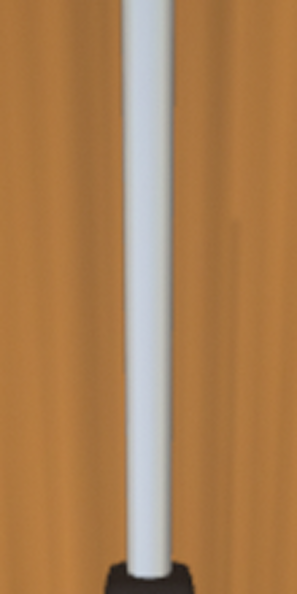

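```bash
python3 - <<'E'
from fitrack import *
p,d,m=load('w15.npz'); f=lambda x,y,z:onz(m,*P(x,y,200,0,2.7),z)
a=f(147.8,5,.0425);b=f(149.6,560,.0425); print(a,b,np.arctan2(*(a-b)[1::-1]))
ang=np.arctan2(*(a-b)[1::-1])
print('axis x at y=-.339',b[0]+(-.339-b[1])*np.tan(np.pi/2-ang),'tip x',b[0]+(-.056-b[1])*np.tan(np.pi/2-ang))
E
```

```text
[ 0.45100344 -0.21706055  0.0425    ] [ 0.45053241 -0.31442598  0.0425    ] 1.5659586456498902
axis x at y=-.339 0.4504135284086738 tip x 0.4517826028529495
```

```bash
python3 -m jog '[[0,-0.45,-0.36,0,-0.003,-0.0],[0,0,0,0,0,0],[1,0,0,0,0,0],[1,0,0,0,0,0],[0,0,0,0,0,0]]';  python3 - <<'E'
from h import *
st()
for n in('side','top'):
    p,d,m=grab(n); np.savez(n+'16.npz',p=p,d=d,**m)
    u,v=proj(m,[.448,-.03,.046]); u,v=int(u),int(v); print(u,v)
    crop(p,u-60,v-45,u+60,v+45,6,f'pics/{n}16.png')
E
```

```text
time: 28.58
tool_pos: [0.4459, -0.3174, 0.0452]
eef_rot: [-2.217, -2.202, -0.029]
ft_force: [0.7, -0.6, -0.8]
width: 0.187
t 28.57 tcp [ 0.4459 -0.3174  0.0452] xang 1.564 tilt [0.0016 0.0245] F [ 0.7 -0.6 -0.8] w 0.187 q [-0.68 -0.04  1.91  0.02  1.28 -0.68]
231 229
283 250
```

View pics/side16.png

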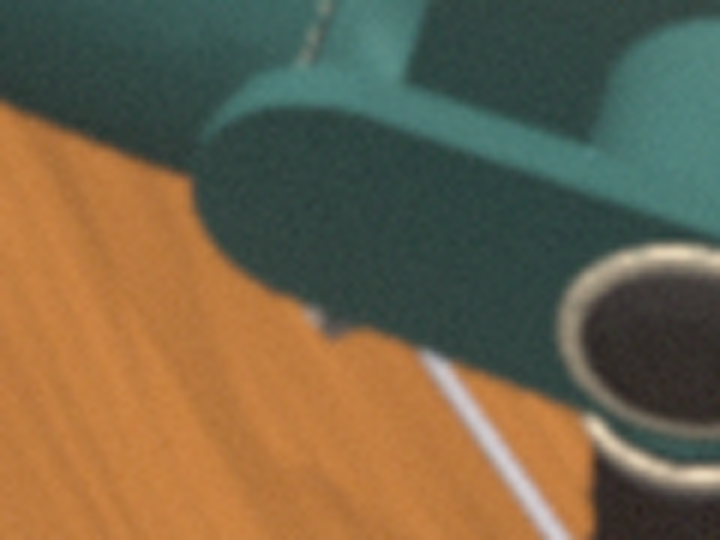

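View pics/top16.png

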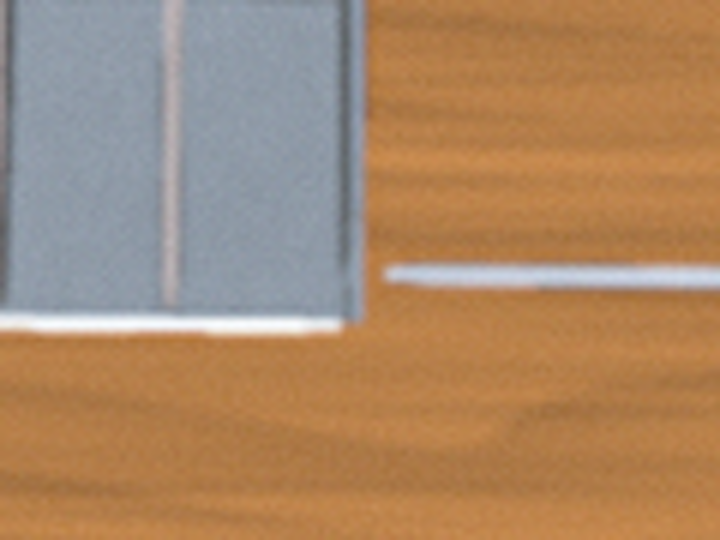

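```bash
python3 - <<'E'
from fitrack import *
p,d,m=load('top16.npz'); f=lambda x,y,z:onz(m,*P(x,y,223,205,6),z)
print('tip',f(386,273,.046),'rod',f(600,275,.046),'corner',f(363,321,.064))
print('expect corner', .5124-.086+.0063*-.123, .0982-.123)
W=cloud(m,d)
for u in (290,295,300,310,320,330):
    print(u, [W[v,u,2].round(4) for v in (249,250,251,252)])
E
```

```text
tip [ 0.44898715 -0.03792315  0.046     ] rod [ 0.44859102 -0.13294078  0.046     ] corner [ 0.42791954 -0.0261526   0.064     ]
expect corner 0.4256251 -0.024800000000000003
290 [np.float64(-0.0018), np.float64(0.0507), np.float64(0.0503), np.float64(-0.0011)]
295 [np.float64(0.0012), np.float64(0.051), np.float64(0.0515), np.float64(0.0483)]
300 [np.float64(0.0005), np.float64(0.0545), np.float64(0.0508), np.float64(0.0527)]
310 [np.float64(-0.0021), np.float64(0.0546), np.float64(0.0504), np.float64(0.0538)]
320 [np.float64(-0.0013), np.float64(0.056), np.float64(0.0541), np.float64(0.0513)]
330 [np.float64(0.0034), np.float64(0.0515), np.float64(0.0512), np.float64(0.0517)]
```

Tip is within about 1 mm of the hole line in x and z. I thread it in.

```bash
python3 -m jog '[[1,0,0,0,0,0],[1,0,0,0,0,0],[1,0,0,0,0,0],[1,0,0,0,0,0],[0,0,0,0,0,0]]';  python3 - <<'E'
from h import *
st()
E
```

```text
time: 29.3
tool_pos: [0.4462, -0.2751, 0.0462]
eef_rot: [-2.218, -2.202, -0.029]
ft_force: [-0.3, -0.3, -1.2]
width: 0.187
t 29.3 tcp [ 0.4462 -0.2751  0.0462] xang 1.5638 tilt [0.0016 0.0244] F [-0.3 -0.3 -1.2] w 0.187 q [-0.61 -0.09  1.96  0.02  1.29 -0.61]
```

```bash
python3 -m jog '[[0.7,0,0.12,0,0,0],[1,0,0.03,0,0,0],[1,0,0.03,0,0,0],[1,0,0.03,0,0,0],[1,0,0.03,0,0,0],[1,0,0.03,0,0,0],[0,0,0,0,0,0]]';  python3 - <<'E'
from h import *
st()
p,d,m=grab('wrist'); np.savez('w17.npz',p=p,d=d,**m)
crop(p,0,0,512,384,1.56,'pics/w17.png')
E
```

```text
time: 30.18
tool_pos: [0.4466, -0.2139, 0.0448]
eef_rot: [-2.218, -2.202, -0.029]
ft_force: [-1.5, -0.5, -1.6]
width: 0.188
t 30.18 tcp [ 0.4466 -0.2139  0.0448] xang 1.564 tilt [0.0017 0.0243] F [-1.5 -0.5 -1.6] w 0.188 q [-0.51 -0.16  2.02  0.02  1.29 -0.51]
```

View pics/w17.png

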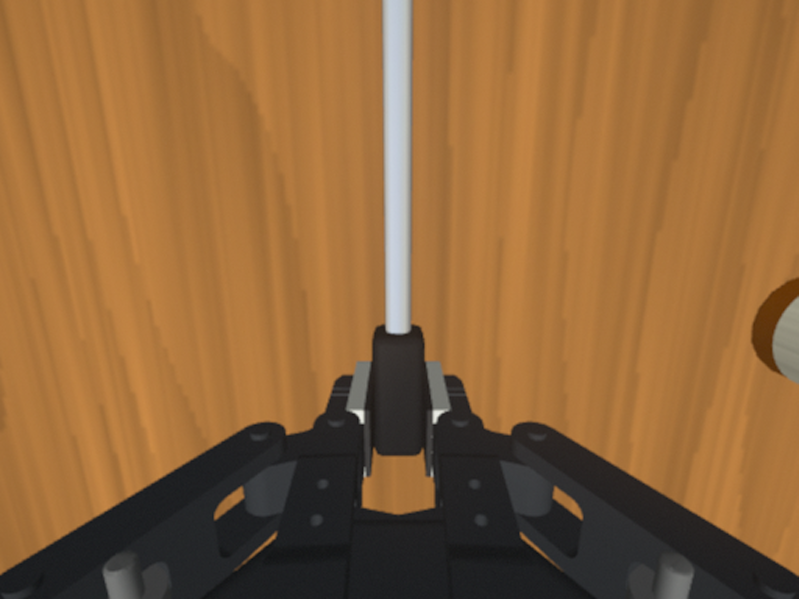

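```bash
python3 -m jog '[[1,0,0.03,0,0,0],[1,0,0.03,0,0,0],[1,0,0.03,0,0,0],[0,0,0,0,0,0]]';  python3 - <<'E'
from h import *
st()
p,d,m=grab('top'); crop(p,170,180,310,275,5.6,'pics/t18.png'); np.savez('t18.npz',p=p,d=d,**m)
E
```

```text
time: 30.72
tool_pos: [0.4468, -0.1823, 0.0446]
eef_rot: [-2.218, -2.202, -0.029]
ft_force: [-0.9, 0.4, -1.2]
width: 0.188
t 30.73 tcp [ 0.4468 -0.1823  0.0446] xang 1.5634 tilt [0.0017 0.0243] F [-0.9  0.4 -1.2] w 0.188 q [-0.45 -0.19  2.05  0.02  1.29 -0.45]
```

View pics/t18.png

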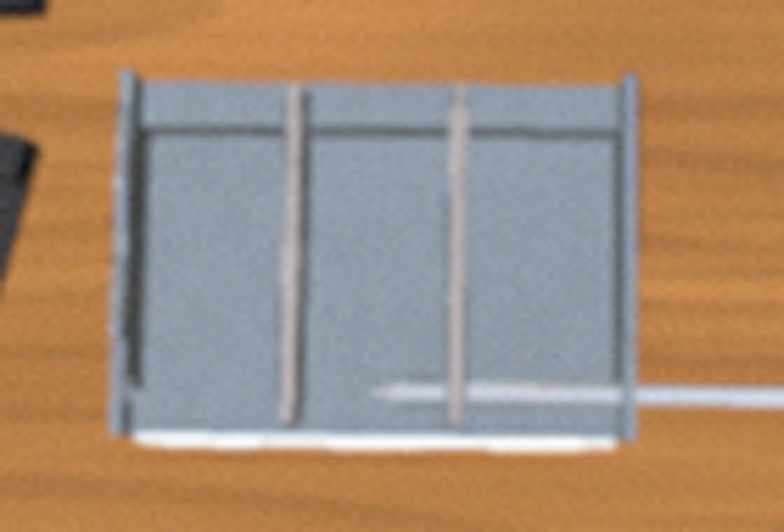

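The tip has passed the right divider and sits at (372,392) in the middle bay. I continue through the left divider.

```bash
python3 -m jog '[[1,0,0.03,0,0,0],[1,0,0.03,0,0,0],[1,0,0.03,0,0,0],[1,0,0.03,0,0,0],[1,0,0.03,0,0,0],[0.8,0,0.02,0,0,0],[0.6,0,0.02,0,0,0],[0,0,0,0,0,0]]';  python3 - <<'E'
from h import *
st()
p,d,m=grab('top'); crop(p,170,180,310,275,5.6,'pics/t19.png')
p,d,m=grab('wrist'); crop(p,0,0,512,384,1.56,'pics/w19.png')
E
```

```text
time: 31.78
tool_pos: [0.4474, -0.114, 0.0443]
eef_rot: [-2.218, -2.202, -0.029]
ft_force: [-0.1, -0.4, -1.5]
width: 0.191
t 31.77 tcp [ 0.4474 -0.114   0.0443] xang 1.5634 tilt [0.0018 0.0242] F [-0.1 -0.4 -1.5] w 0.191 q [-0.32 -0.24  2.1   0.02  1.3  -0.32]
```

View pics/t19.png

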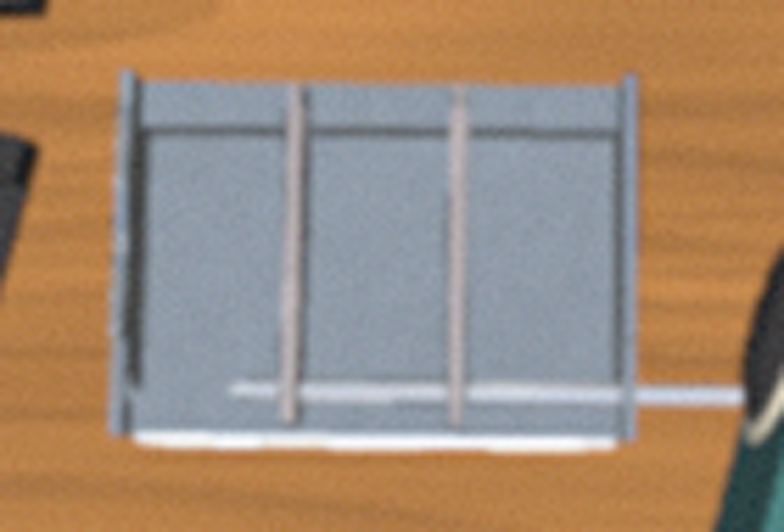

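View pics/w19.png

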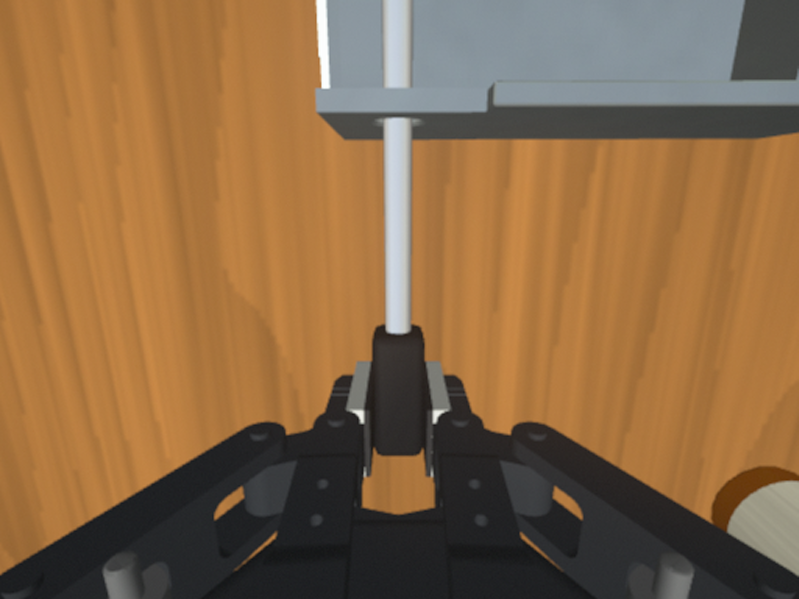

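```bash
python3 -m jog '[[1,0,0.03,0,0,0],[1,0,0.03,0,0,0],[1,0,0.03,0,0,0],[1,0,0.03,0,0,0],[1,0,0.03,0,0,0],[0,0,0,0,0,0]]';  python3 - <<'E'
from h import *
st()
p,d,m=grab('top'); crop(p,170,180,310,275,5.6,'pics/t20.png')
p,d,m=grab('wrist'); crop(p,0,0,512,384,1.56,'pics/w20.png')
E
```

```text
time: 32.62
tool_pos: [0.4477, -0.0608, 0.044]
eef_rot: [-2.219, -2.201, -0.029]
ft_force: [-0.5, -0.5, -0.5]
width: 0.193
t 32.62 tcp [ 0.4477 -0.0608  0.044 ] xang 1.5627 tilt [0.0017 0.0243] F [-0.5 -0.5 -0.5] w 0.193 q [-0.21 -0.27  2.12  0.03  1.3  -0.21]
```

View pics/t20.png

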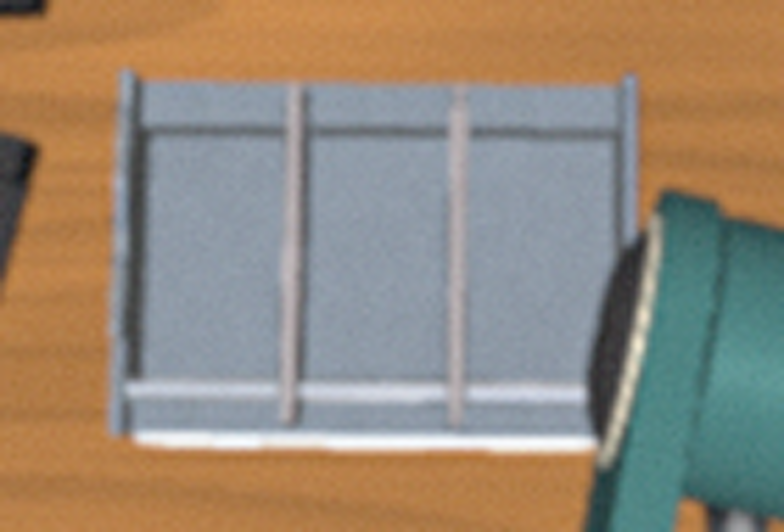

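View pics/w20.png

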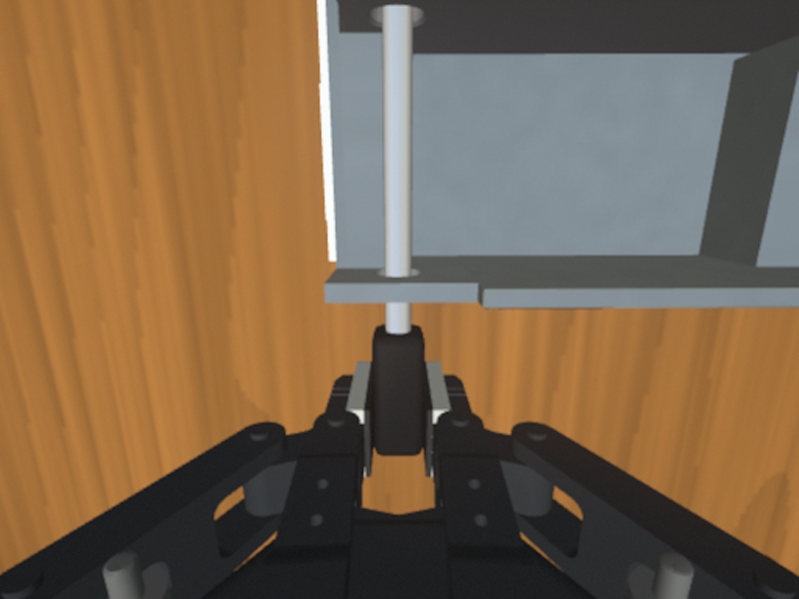

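```bash
python3 -m jog '[[0.5,0,0,0,0,0],[0.4,0,0,0,0,0],[0,0,0,0,0,0]]';  python3 -m jog '[[0.4,0,0,0,0,0],[0,0,0,0,0,0]]'; python3 -m jog '[[0.3,0,0,0,0,0],[0,0,0,0,0,0]]'; python3 - <<'E'
from h import *
st()
p,d,m=grab('top'); crop(p,170,180,310,275,5.6,'pics/t21.png')
p,d,m=grab('wrist'); crop(p,0,0,512,384,1.56,'pics/w21.png')
E
```

```text
time: 33.1
tool_pos: [0.4479, -0.0523, 0.0442]
eef_rot: [-2.221, -2.2, -0.028]
ft_force: [-0.0, -0.7, -0.7]
width: 0.194
time: 33.35
tool_pos: [0.4479, -0.0481, 0.0443]
eef_rot: [-2.221, -2.199, -0.028]
ft_force: [-0.4, 0.7, -1.4]
width: 0.188
time: 33.6
tool_pos: [0.4479, -0.0467, 0.0445]
eef_rot: [-2.223, -2.202, -0.024]
ft_force: [0.4, 0.3, -0.7]
width: 0.186
t 33.6 tcp [ 0.4479 -0.0467  0.0445] xang 1.5611 tilt [0.0018 0.0196] F [ 0.4  0.3 -0.7] w 0.186 q [-0.17 -0.28  2.12  0.02  1.3  -0.17]
```

View pics/t21.png

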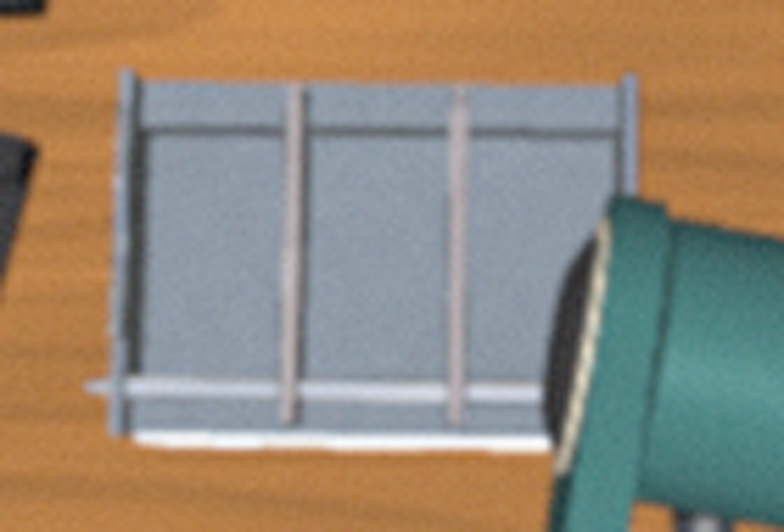

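View pics/w21.png

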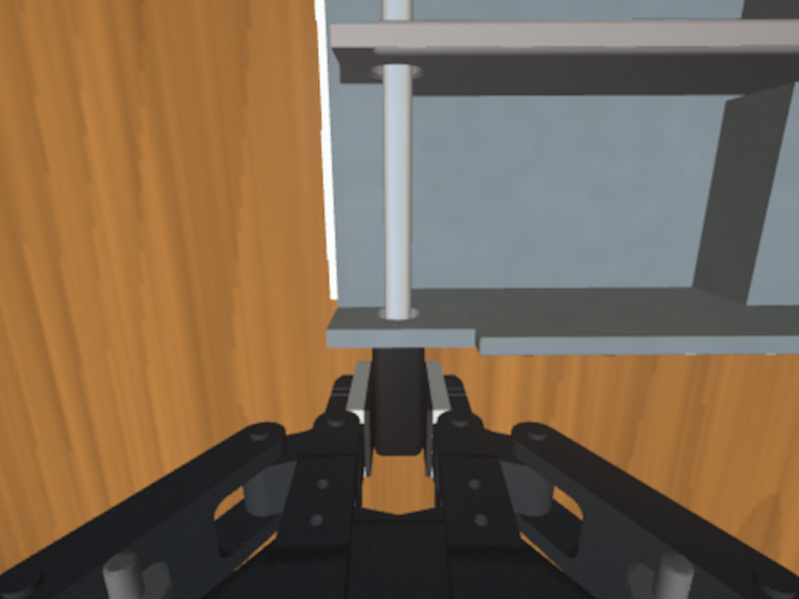

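```bash
python3 -m jog '[[0.3,0,0,0,0,0],[0,0,0,0,0,0],[0,0,0.2,0,0,0],[0,0,0,0,0,0]]'; python3 -m jog '[[0,0,0,0,0,0],[0,0,0,0,0,0],[0,0,0,0,0,0]]' 0.5;python3 -m jog '[[0,0,-3,0,0,0],[0,0,-6,0,0,0],[-2,0,-6,0,0,0],[0,0,0,0,0,0]]'; python3 - <<'E'
from h import *
st()
p,d,m=grab('top'); crop(p,170,180,310,275,5.6,'pics/t22.png')
p,d,m=grab('wrist'); crop(p,0,0,512,384,1.56,'pics/w22.png'); np.savez('w22.npz',p=p,d=d,**m)
E
```

```text
time: 34.2
tool_pos: [0.448, -0.0467, 0.0425]
eef_rot: [-2.227, -2.205, -0.016]
ft_force: [0.5, -3.0, -2.3]
width: 0.189
time: 34.58
tool_pos: [0.4481, -0.0462, 0.0427]
eef_rot: [-2.227, -2.205, -0.017]
ft_force: [0.6, -0.5, 0.7]
width: 0.5
time: 35.08
tool_pos: [0.4471, -0.0683, 0.1967]
eef_rot: [-2.225, -2.205, -0.017]
ft_force: [-0.0, 0.9, -1.0]
width: 0.505
t 35.08 tcp [ 0.4471 -0.0683  0.1967] xang 1.5618 tilt [0.0009 0.0141] F [-0.   0.9 -1. ] w 0.505 q [-0.22 -0.38  1.94  0.01  1.58 -0.21]
```

View pics/w22.png

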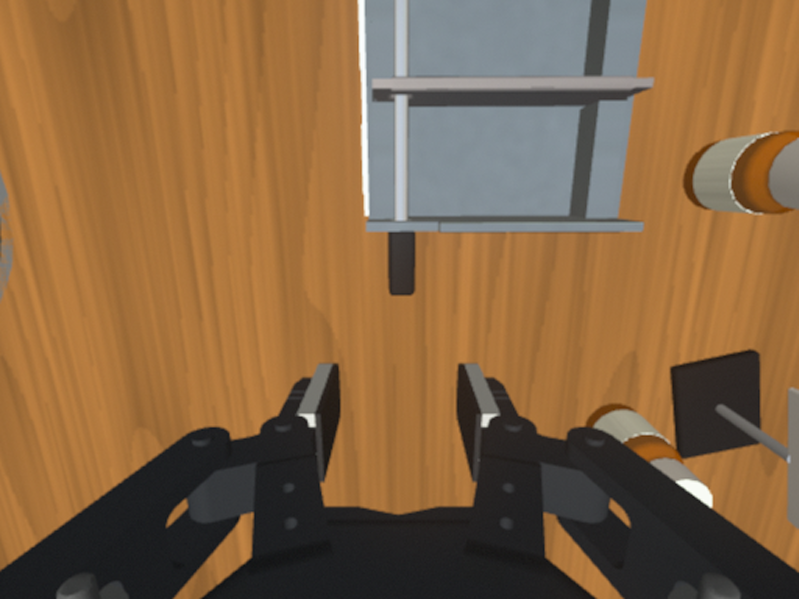

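The rail is home: the grip is flush with the right cheek at (402,232). Next the jars, starting with the one by the price card.

```bash
python3 - <<'E'
from h import *
plan([.59,-.208,.20],np.pi,9)
E
```

```text
step mm 22.479247622990943 rot/row 0.17549617076378954
[-1.55, 1.62, -0.12, 0.001, -0.002, -0.175]
[-1.8, 1.32, -0.12, 0.001, -0.002, -0.175]
[-2.01, 0.99, -0.11, 0.001, -0.002, -0.175]
[-2.15, 0.62, -0.11, 0.001, -0.002, -0.175]
[-2.22, 0.24, -0.11, 0.001, -0.002, -0.175]
[-2.23, -0.15, -0.1, 0.001, -0.002, -0.175]
[-2.17, -0.54, -0.1, 0.001, -0.002, -0.175]
[-2.04, -0.91, -0.09, 0.001, -0.002, -0.175]
[-1.86, -1.26, -0.08, 0.001, -0.002, -0.175]
```

View pics/t22.png

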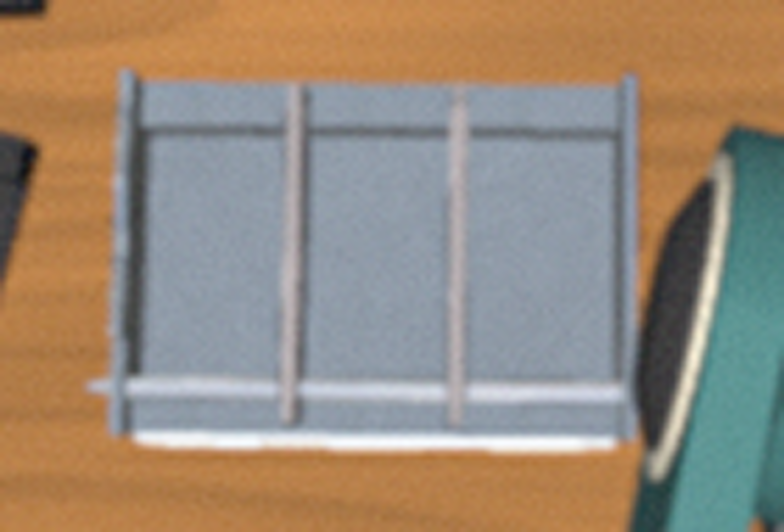

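```bash
python3 -m jog '[[-1.5,1.6,-0.1,0.001,-0.002,-0.175],[-1.8,1.3,-0.1,0.001,-0.002,-0.175],[-2,1,-0.1,0.001,-0.002,-0.175],[-2.1,0.6,-0.1,0.001,-0.002,-0.175],[-2.2,0.2,-0.1,0.001,-0.002,-0.175],[-2.2,-0.2,-0.1,0.001,-0.002,-0.175],[-2.2,-0.5,-0.1,0.001,-0.002,-0.175],[-2,-0.9,-0.1,0.001,-0.002,-0.175],[-1.8,-1.2,-0.1,0.001,-0.002,-0.175],[0,0,0,0,0,0]]' 0.12; python3 - <<'E'
from h import *
st()
p,d,m=grab('wrist'); crop(p,0,0,512,384,1.56,'pics/w23.png'); np.savez('w23.npz',p=p,d=d,**m)
E
```

```text
time: 36.42
tool_pos: [0.5907, -0.2018, 0.1787]
eef_rot: [0.078, -3.119, -0.012]
ft_force: [-0.2, -0.1, -0.2]
width: 0.88
t 36.42 tcp [ 0.5907 -0.2018  0.1787] xang -3.0914 tilt [-0.0221  0.0074] F [-0.2 -0.1 -0.2] w 0.88 q [-0.37  0.04  1.61 -0.    1.52 -1.99]
```

View pics/w23.png

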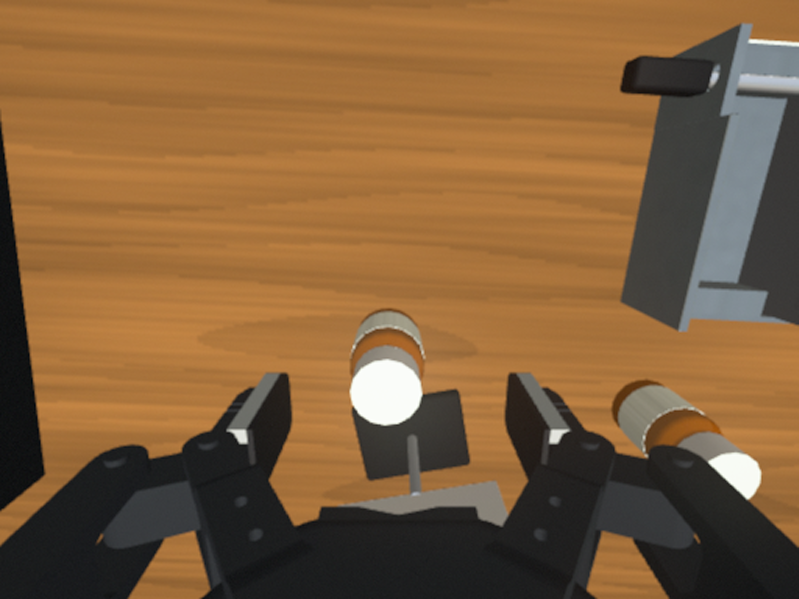

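```bash
python3 - <<'E'
from fitrack import *
p,d,m=load('w23.npz'); f=lambda x,y,z:onz(m,*P(x,y,0,0,1.56),z)
J=f(386,392,.098); print('J3',J,'J1',f(729,474,.098))
for x,y in((360,500),(420,492),(495,486),(415,440),(416,480)): print('card',dep(m,d,*P(x,y,0,0,1.56)).round(3))
plan([J[0],J[1],.12],np.pi,5)
E
```

```text
J3 [ 0.63428379 -0.20571561  0.098     ] J1 [0.68020225 0.00793973 0.098     ]
card [ 0.792 -0.225 -0.001]
card [ 0.719 -0.179  0.077]
card [ 0.707 -0.131  0.082]
card [ 0.718 -0.18   0.015]
card [ 0.717 -0.182  0.067]
step mm 14.738217028429707 rot/row 0.010632410322134501
[-0.9, -0.14, 1.15, 0.002, -0.004, 0.01]
[-0.9, -0.13, 1.16, 0.002, -0.004, 0.01]
[-0.9, -0.12, 1.16, 0.002, -0.004, 0.01]
[-0.89, -0.1, 1.16, 0.002, -0.004, 0.01]
[-0.89, -0.1, 1.17, 0.002, -0.004, 0.01]
```

```bash
python3 -m jog '[[-0.9,-0.1,1,0.002,-0.004,0.01],[-0.9,-0.1,1,0.002,-0.004,0.01],[-0.9,-0.1,1,0.002,-0.004,0.01],[-0.9,-0.1,1,0.002,-0.004,0.01],[-0.9,-0.1,0.8,0.002,-0.004,0.01],[0,0,0,0,0,0]]'; python3 - <<'E'
from h import *
st(); plan([.6343,-.2055,.071],np.pi,4)
E
```

```text
time: 37.22
tool_pos: [0.6365, -0.2034, 0.1246]
eef_rot: [-0.018, -3.138, 0.003]
ft_force: [-0.1, 0.1, -0.2]
width: 0.876
t 37.23 tcp [ 0.6365 -0.2034  0.1246] xang 3.1299 tilt [-0.003  -0.0017] F [-0.1  0.1 -0.2] w 0.876 q [-0.35  0.15  1.58 -0.    1.42 -1.91]
step mm 13.429499400510474 rot/row 0.003043537819848837
[0.05, -0.05, 1.34, -0.0, -0.001, -0.003]
[0.05, -0.05, 1.34, -0.0, -0.001, -0.003]
[0.05, -0.05, 1.34, -0.0, -0.001, -0.003]
[0.06, -0.05, 1.34, -0.0, -0.001, -0.003]
```

```bash
python3 -m jog '[[0.05,-0.05,1.4,0,-0.001,-0.003],[0.05,-0.05,1.4,0,-0.001,-0.003],[0.05,-0.05,1.4,0,-0.001,-0.003],[0.05,-0.05,1.0,0,0,0],[0,0,0,0,0,0]]'; python3 - <<'E'
from h import *
st(); plan([.6343,-.2055,.071],np.pi,1)
p,d,m=grab('wrist'); crop(p,0,0,512,384,1.56,'pics/w24.png')
E
```

```text
time: 37.85
tool_pos: [0.6335, -0.2058, 0.0687]
eef_rot: [-0.003, -3.141, 0.002]
ft_force: [-0.2, 0.5, 0.8]
width: 0.88
t 37.85 tcp [ 0.6335 -0.2058  0.0687] xang 3.1394 tilt [-0.0004 -0.0016] F [-0.2  0.5  0.8] w 0.88 q [-0.35  0.18  1.63 -0.    1.32 -1.92]
step mm 2.3974753060145817 rot/row 0.0027050225090010753
[-0.08, 0.03, -0.23, -0.002, -0.0, -0.002]
```

View pics/w24.png

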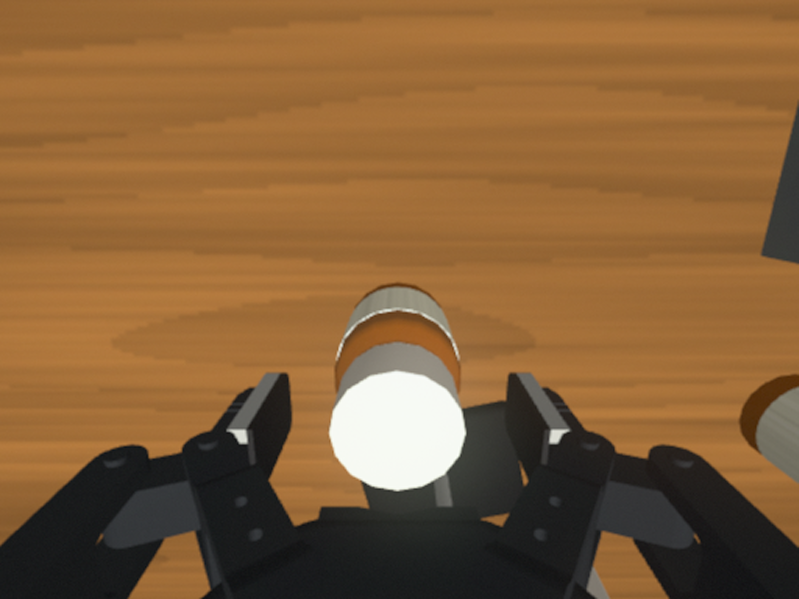

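```bash
python3 -m jog '[[0,0,0,0,0,0],[0,0,0,0,0,0],[0,0,0,0,0,0],[0,0,0,0,0,0],[0,0,0,0,0,0]]' 1; python3 -c "
from h import *
st()"; python3 -m jog '[[0,0,-2,0,0,0],[0,0,-3.5,0,0,0],[0,0,-4,0,0,0],[0,0,-1,0,0,0],[0,0,0,0,0,0]]'; python3 - <<'E'
from h import *
st(); plan([.515,.0202,.17],np.pi-.006,6)
E
```

```text
time: 38.52
tool_pos: [0.6344, -0.206, 0.0707]
eef_rot: [0.003, 3.14, -0.004]
ft_force: [-0.1, -0.0, -0.8]
width: 0.471
t 38.52 tcp [ 0.6344 -0.206   0.0707] xang 3.1394 tilt [ 0.002  -0.0025] F [-0.1 -0.  -0.8] w 0.471 q [-0.35  0.18  1.63 -0.    1.32 -1.92]
time: 39.15
tool_pos: [0.6339, -0.2056, 0.1821]
eef_rot: [0.003, 3.139, -0.004]
ft_force: [-0.4, 0.3, -3.9]
width: 0.474
t 39.15 tcp [ 0.6339 -0.2056  0.1821] xang 3.1395 tilt [ 0.0026 -0.0026] F [-0.4  0.3 -3.9] w 0.474 q [-0.35  0.11  1.53 -0.    1.5  -1.92]
step mm 42.613689239772405 rot/row 0.0008939956478152883
[1.99, 3.76, 0.19, -0.0, 0.0, 0.001]
[1.99, 3.76, 0.19, -0.0, 0.0, 0.001]
[2.0, 3.75, 0.18, -0.0, 0.0, 0.001]
[2.0, 3.75, 0.19, -0.0, 0.0, 0.001]
[2.01, 3.75, 0.18, -0.0, 0.0, 0.001]
[2.0, 3.76, 0.19, -0.0, 0.0, 0.001]
```

```bash
python3 -m jog '[[2,3.7,0.15,0,0,0.001],[2,3.8,0.15,0,0,0.001],[2,3.8,0.15,0,0,0.001],[2,3.8,0.15,0,0,0.001],[2,3.7,0.15,0,0,0.001],[1.5,3,0,0,0,0.001],[0,0,0,0,0,0],[0,0,0,0,0,0]]'; python3 - <<'E'
from h import *
st(); plan([.515,.0202,.10],np.pi-.006,4)
p,d,m=grab('wrist'); crop(p,0,0,512,384,1.56,'pics/w25.png')
E
```

```text
time: 40.15
tool_pos: [0.5125, 0.0192, 0.1615]
eef_rot: [-0.014, -3.13, 0.001]
ft_force: [0.2, 0.2, -2.5]
width: 0.475
t 40.15 tcp [0.5125 0.0192 0.1615] xang 3.1325 tilt [-0.0118 -0.0005] F [ 0.2  0.2 -2.5] w 0.475 q [-0.01 -0.21  1.87 -0.    1.49 -1.57]
step mm 15.341200764718344 rot/row 0.0030405575670678733
[-0.08, 0.03, 1.54, -0.0, -0.003, -0.001]
[-0.08, 0.02, 1.54, -0.0, -0.003, -0.001]
[-0.07, 0.03, 1.54, -0.0, -0.003, -0.001]
[-0.06, 0.02, 1.53, -0.0, -0.003, -0.001]
```

View pics/w25.png

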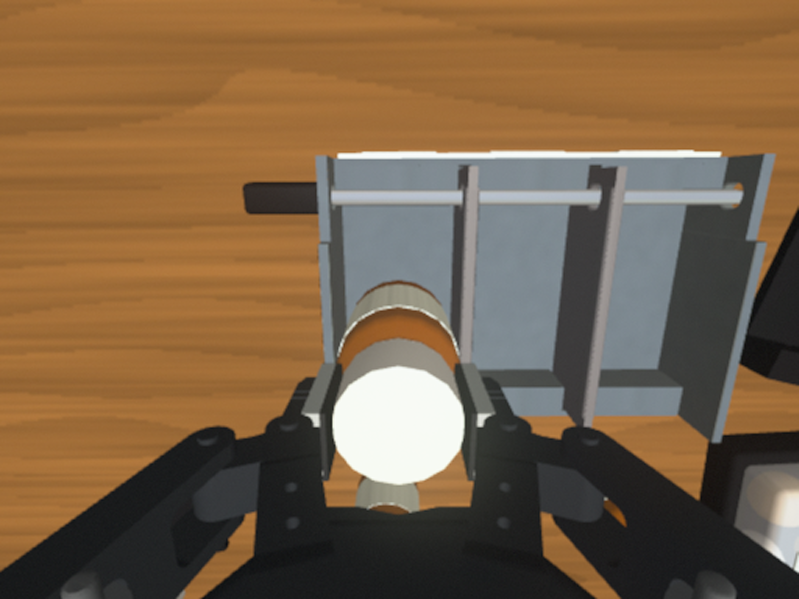

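The jar hangs centred over the right bay, so I lower it.

```bash
python3 -m jog '[[-0.07,0.02,1.6,0,-0.003,-0.001],[-0.07,0.02,1.6,0,-0.003,-0.001],[-0.07,0.02,1.6,0,-0.003,-0.001],[-0.05,0.02,1.4,0,-0.002,0],[0,0,0,0,0,0]]'; python3 - <<'E'
from h import *
st(); plan([.515,.0202,.081],np.pi-.006,2)
E
```

```text
time: 40.83
tool_pos: [0.5144, 0.0183, 0.0926]
eef_rot: [-0.014, -3.138, 0.001]
ft_force: [0.0, -0.7, -2.3]
width: 0.474
t 40.83 tcp [0.5144 0.0183 0.0926] xang 3.1329 tilt [-0.0038 -0.0006] F [ 0.  -0.7 -2.3] w 0.474 q [-0.01 -0.16  1.94 -0.    1.36 -1.58]
step mm 5.855983115572731 rot/row 0.0023413840180278437
[-0.03, 0.1, 0.58, -0.0, -0.002, -0.001]
[-0.03, 0.1, 0.58, -0.0, -0.002, -0.001]
```

```bash
python3 -m jog '[[0,0.1,0.6,0,-0.002,0],[0,0.08,0.6,0,-0.001,0],[0,0,0,0,0,0]]'; python3 -m jog '[[0,0,0.12,0,0,0],[0,0,0,0,0,0]]'; python3 - <<'E'
from h import *
st()
E
```

```text
time: 41.2
tool_pos: [0.5149, 0.0202, 0.0807]
eef_rot: [0.013, 3.141, -0.001]
ft_force: [-0.8, 0.4, -2.9]
width: 0.473
time: 41.45
tool_pos: [0.5151, 0.0203, 0.08]
eef_rot: [0.013, 3.14, -0.001]
ft_force: [0.4, -0.6, -2.4]
width: 0.472
t 41.45 tcp [0.5151 0.0203 0.08  ] xang 3.1331 tilt [ 0.0017 -0.0007] F [ 0.4 -0.6 -2.4] w 0.472 q [-0.01 -0.15  1.96 -0.    1.34 -1.57]
```

```bash
python3 -m jog '[[0,0,0.15,0,0,0],[0,0,0,0,0,0]]'; python3 -m jog '[[0,0,0,0,0,0],[0,0,0,0,0,0],[0,0,-3,0,0,0],[0,0,-5,0,0,0],[0,0,-2,0,0,0],[0,0,0,0,0,0]]' 0.3; python3 - <<'E'
from h import *
st(); plan([.64,.006,.19],np.pi,3)
p,d,m=grab('wrist'); crop(p,0,0,512,384,1.56,'pics/w26.png')
E
```

```text
time: 41.7
tool_pos: [0.5154, 0.0203, 0.0788]
eef_rot: [0.013, 3.139, -0.001]
ft_force: [-0.6, -0.3, -2.8]
width: 0.474
time: 42.45
tool_pos: [0.515, 0.0203, 0.1813]
eef_rot: [0.013, 3.14, -0.001]
ft_force: [0.0, -0.7, -0.3]
width: 0.703
t 42.45 tcp [0.515  0.0203 0.1813] xang 3.133 tilt [ 0.0019 -0.0007] F [ 0.  -0.7 -0.3] w 0.703 q [-0.01 -0.22  1.85 -0.    1.51 -1.57]
step mm 42.09341448306777 rot/row 0.0029407338994096744
[-4.17, -0.44, -0.28, -0.0, 0.001, -0.003]
[-4.17, -0.45, -0.29, -0.0, 0.001, -0.003]
[-4.17, -0.47, -0.29, -0.0, 0.001, -0.003]
```

View pics/w26.png

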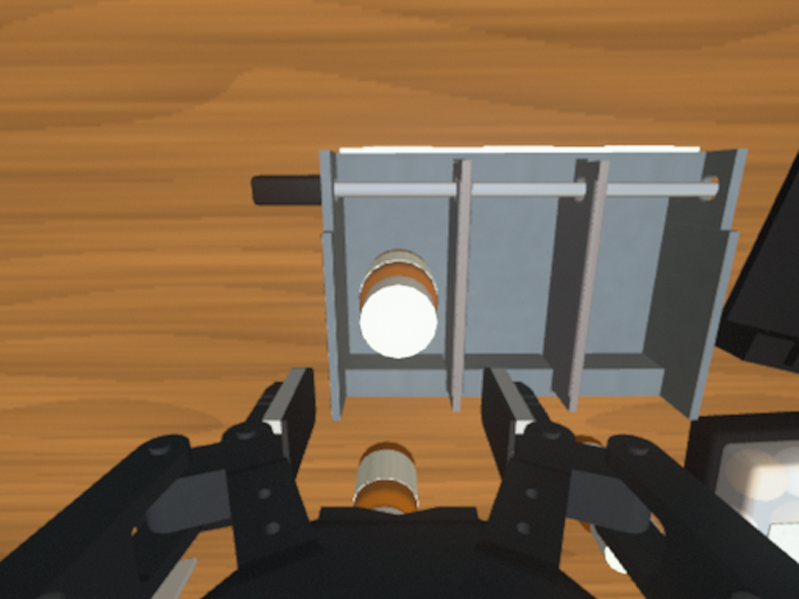

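The first jar stands in the right bay, cap at (398,321). Now the jar behind the rack.

```bash
python3 -m jog '[[-4.2,-0.4,-0.2,0,0.001,-0.003],[-4.2,-0.5,-0.2,0,0.001,-0.003],[-4,-0.5,-0.2,0,0.001,-0.003],[0,0,0,0,0,0]]' 0.12; python3 - <<'E'
from h import *
st()
p,d,m=grab('wrist'); crop(p,0,0,512,384,1.56,'pics/w27.png'); np.savez('w27.npz',p=p,d=d,**m)
E
```

```text
time: 43.0
tool_pos: [0.6402, 0.0053, 0.1783]
eef_rot: [0.001, -3.131, 0.001]
ft_force: [-0.7, -0.3, -0.5]
width: 0.881
t 43.0 tcp [0.6402 0.0053 0.1783] xang -3.1407 tilt [-0.0102 -0.0004] F [-0.7 -0.3 -0.5] w 0.881 q [-0.03  0.07  1.58 -0.    1.5  -1.6 ]
```

View pics/w27.png

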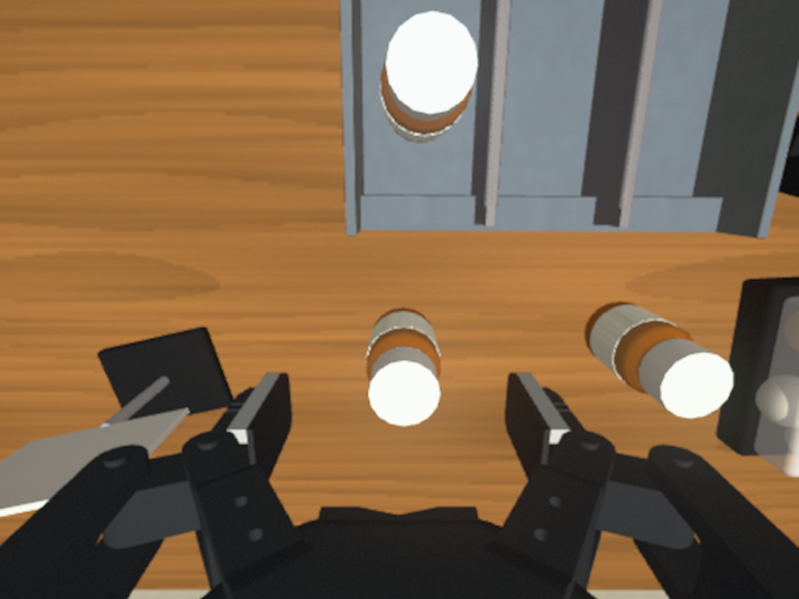

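```bash
python3 - <<'E'
from fitrack import *
p,d,m=load('w27.npz'); f=lambda x,y,z:onz(m,*P(x,y,0,0,1.56),z)
J=f(404,393,.098); print('J1',J,'J2',f(697,385,.098)); print('punnet corners', [f(x,y,.03).round(3) for x,y in((745,282),(720,435))], [dep(m,d,*P(x,y,0,0,1.56)).round(3) for x,y in((760,300),(735,440),(765,450))])
plan([J[0],J[1],.125],np.pi,4)
E
```

```text
J1 [0.6852174  0.00891133 0.098     ] J2 [0.68004427 0.17746675 0.098     ]
punnet corners [array([0.635, 0.248, 0.03 ]), array([0.757, 0.256, 0.03 ])] [array([0.65 , 0.269, 0.022]), array([0.765, 0.274, 0.024]), array([0.76 , 0.28 , 0.044])]
step mm 17.628276678488636 rot/row 0.002666553752429429
[-1.17, 0.09, 1.32, -0.0, -0.003, 0.0]
[-1.16, 0.08, 1.32, -0.0, -0.003, 0.0]
[-1.16, 0.09, 1.33, -0.0, -0.003, 0.0]
[-1.15, 0.08, 1.33, -0.0, -0.003, 0.0]
```

```bash
python3 -m jog '[[-1.1,0.08,1.3,0,-0.003,0],[-1.1,0.08,1.3,0,-0.003,0],[-1.1,0.08,1.3,0,-0.003,0],[-1,0.08,1.2,0,-0.002,0],[0,0,0,0,0,0],[0,0,0,0,0,0]]'; python3 - <<'E'
from h import *
st(); plan([.6852,.0088,.071],np.pi,4)
E
```

```text
time: 43.8
tool_pos: [0.6824, 0.0095, 0.1211]
eef_rot: [0.002, -3.14, 0.0]
ft_force: [-0.4, -0.2, 0.2]
width: 0.885
t 43.8 tcp [0.6824 0.0095 0.1211] xang -3.1401 tilt [-0.0016 -0.0002] F [-0.4 -0.2  0.2] w 0.885 q [-0.02  0.18  1.55 -0.    1.41 -1.6 ]
step mm 12.570528072928104 rot/row 0.0005473844949775157
[-0.07, -0.02, 1.25, -0.0, -0.0, 0.0]
[-0.07, -0.02, 1.25, -0.0, -0.0, 0.0]
[-0.07, -0.01, 1.25, -0.0, -0.0, 0.0]
[-0.07, -0.02, 1.25, -0.0, -0.0, 0.0]
```

```bash
python3 -m jog '[[-0.07,-0.02,1.3,0,0,0],[-0.07,-0.02,1.3,0,0,0],[-0.07,-0.02,1.2,0,0,0],[-0.07,-0.02,1,0,0,0],[0,0,0,0,0,0]]'; python3 -m jog '[[0,0,0,0,0,0],[0,0,0,0,0,0],[0,0,0,0,0,0],[0,0,0,0,0,0],[0,0,0,0,0,0]]' 1; python3 -c "
from h import *
st()"; python3 -m jog '[[0,0,-2,0,0,0],[0,0,-3.5,0,0,0],[0,0,-4,0,0,0],[0,0,-1,0,0,0],[0,0,0,0,0,0]]'; python3 - <<'E'
from h import *
st(); plan([.5154,.0982,.175],np.pi-.006,5)
E
```

```text
time: 44.42
tool_pos: [0.6849, 0.0085, 0.0699]
eef_rot: [0.002, -3.14, 0.0]
ft_force: [-0.7, -0.3, 0.2]
width: 0.883
time: 45.05
tool_pos: [0.6853, 0.0085, 0.071]
eef_rot: [0.002, -3.142, 0.0]
ft_force: [-0.6, 0.0, -1.8]
width: 0.47
t 45.05 tcp [0.6853 0.0085 0.071 ] xang -3.1402 tilt [-0.0001 -0.0003] F [-0.6  0.  -1.8] w 0.47 q [-0.02  0.22  1.59 -0.    1.33 -1.6 ]
time: 45.68
tool_pos: [0.6851, 0.0085, 0.1829]
eef_rot: [-0.002, 3.14, -0.001]
ft_force: [0.4, -0.2, -2.7]
width: 0.474
t 45.67 tcp [0.6851 0.0085 0.1829] xang -3.1402 tilt [ 0.0012 -0.0003] F [ 0.4 -0.2 -2.7] w 0.474 q [-0.02  0.15  1.48 -0.    1.51 -1.6 ]
step mm 38.44815176908171 rot/row 0.0014980475376674572
[3.39, 1.8, 0.15, -0.0, 0.0, 0.001]
[3.4, 1.79, 0.15, -0.0, 0.0, 0.001]
[3.4, 1.79, 0.16, -0.0, 0.0, 0.001]
[3.39, 1.79, 0.15, -0.0, 0.0, 0.001]
[3.4, 1.79, 0.16, -0.0, 0.0, 0.001]
```

```bash
python3 -m jog '[[2.5,2.3,0,0,0,0.001],[3.4,2.3,0,0,0,0.001],[3.4,1.8,0,0,0,0.001],[3.4,1.5,0.1,0,0,0.001],[3.4,0.9,0.1,0,0,0.001],[0.6,0,0,0,0,0],[0,0,0,0,0,0]]'; python3 - <<'E'
from h import *
st(); plan([.5154,.0982,.10],np.pi-.006,4)
p,d,m=grab('wrist'); crop(p,0,0,512,384,1.56,'pics/w28.png')
E
```

```text
time: 46.55
tool_pos: [0.5106, 0.0986, 0.1711]
eef_rot: [-0.007, -3.131, 0.002]
ft_force: [0.1, -0.2, -2.3]
width: 0.47
t 46.55 tcp [0.5106 0.0986 0.1711] xang 3.1373 tilt [-0.0103 -0.0013] F [ 0.1 -0.2 -2.3] w 0.47 q [ 0.14 -0.2   1.84  0.    1.51 -1.42]
step mm 17.77707562936593 rot/row 0.0026432813348228838
[-0.14, -0.01, 1.78, -0.0, -0.003, 0.0]
[-0.13, -0.01, 1.77, -0.0, -0.003, 0.0]
[-0.13, -0.01, 1.78, -0.0, -0.003, 0.0]
[-0.12, -0.0, 1.77, -0.0, -0.003, 0.0]
```

View pics/w28.png

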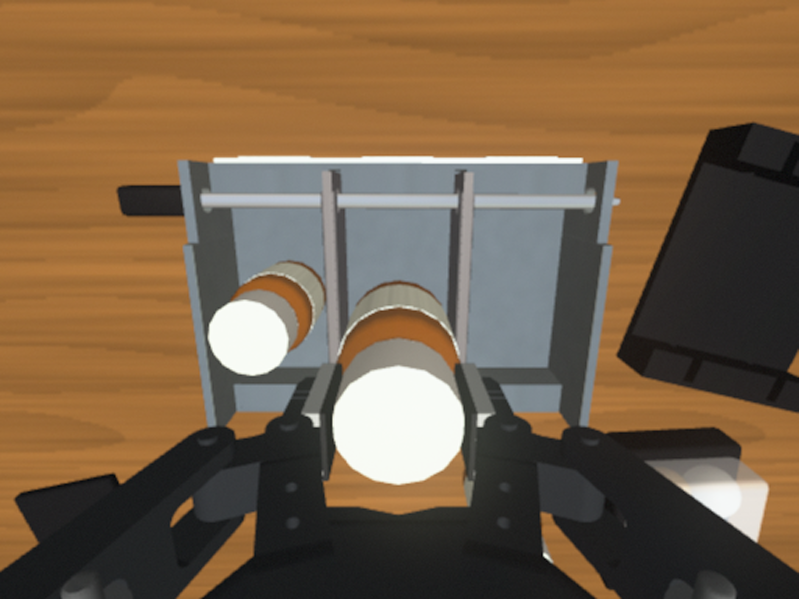

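```bash
python3 -m jog '[[-0.13,0,1.8,0,-0.003,0],[-0.13,0,1.8,0,-0.003,0],[-0.13,0,1.8,0,-0.003,0],[-0.1,0,1.6,0,-0.002,0],[0,0,0,0,0,0]]'; python3 - <<'E'
from h import *
st(); plan([.5154,.0982,.081],np.pi-.006,2)
E
```

```text
time: 47.22
tool_pos: [0.516, 0.0974, 0.0925]
eef_rot: [-0.009, -3.138, 0.003]
ft_force: [-0.0, -0.4, -2.3]
width: 0.471
t 47.23 tcp [0.516  0.0974 0.0925] xang 3.1356 tilt [-0.0038 -0.0022] F [-0.  -0.4 -2.3] w 0.471 q [ 0.14 -0.14  1.92 -0.    1.36 -1.43]
step mm 5.729915352529773 rot/row 0.002182258376215224
[0.03, 0.04, 0.58, -0.001, -0.002, 0.0]
[0.03, 0.04, 0.57, -0.001, -0.002, 0.0]
```

```bash
python3 -m jog '[[0.03,0.04,0.6,-0.001,-0.002,0],[0.03,0.04,0.6,-0.001,-0.002,0],[0,0,0,0,0,0]]'; python3 -m jog '[[0,0,0.2,0,0,0],[0,0,0,0,0,0]]'; python3 -c "
from h import *
st()"; python3 -m jog '[[0,0,0,0,0,0],[0,0,0,0,0,0],[0,0,-3,0,0,0],[0,0,-5,0,0,0],[0,0,-2,0,0,0],[0,0,0,0,0,0]]' 0.4; python3 - <<'E'
from h import *
st(); plan([.64,.175,.18],np.pi,4)
p,d,m=grab('wrist'); crop(p,0,0,512,384,1.56,'pics/w29.png')
E
```

```text
time: 47.6
tool_pos: [0.5159, 0.0983, 0.0805]
eef_rot: [0.01, 3.14, 0.0]
ft_force: [-0.6, -0.6, -1.1]
width: 0.478
time: 47.85
tool_pos: [0.5162, 0.0984, 0.0792]
eef_rot: [0.009, 3.139, 0.001]
ft_force: [-0.1, -0.9, -0.9]
width: 0.474
t 47.85 tcp [0.5162 0.0984 0.0792] xang 3.1357 tilt [0.003  0.0003] F [-0.1 -0.9 -0.9] w 0.474 q [ 0.14 -0.13  1.94 -0.    1.33 -1.43]
time: 48.6
tool_pos: [0.5159, 0.0983, 0.1821]
eef_rot: [0.009, 3.139, 0.001]
ft_force: [0.3, 0.4, -1.1]
width: 0.602
t 48.6 tcp [0.5159 0.0983 0.1821] xang 3.1356 tilt [0.003  0.0003] F [ 0.3  0.4 -1.1] w 0.602 q [ 0.14 -0.2   1.83 -0.    1.51 -1.42]
step mm 36.47147748751818 rot/row 0.0016915270619713523
[-3.09, 1.94, 0.06, 0.0, 0.001, -0.002]
[-3.1, 1.93, 0.06, 0.0, 0.001, -0.002]
[-3.1, 1.92, 0.06, 0.0, 0.001, -0.002]
[-3.1, 1.92, 0.05, 0.0, 0.001, -0.002]
```

View pics/w29.png

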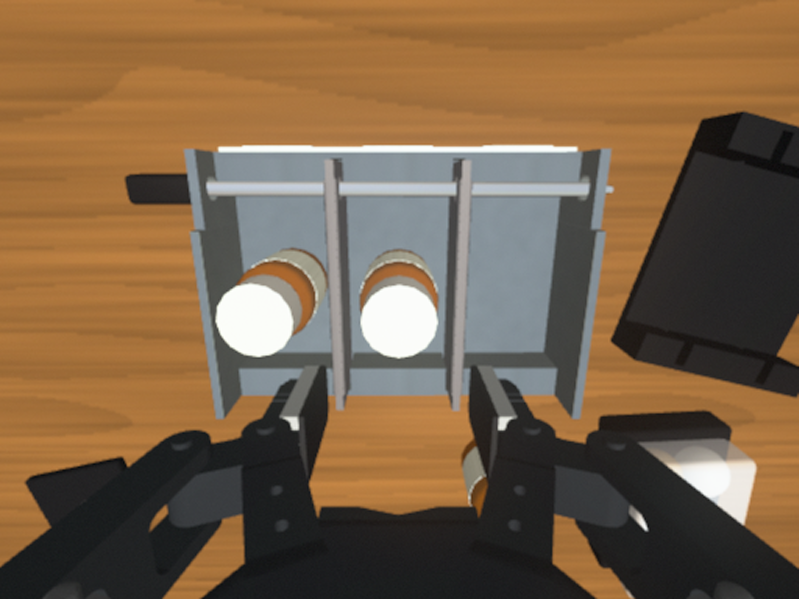

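Two jars now stand in the rack, caps at (255,320) and (398,320). Now the third, near the punnet.

```bash
python3 -m jog '[[-3.1,1.9,0,0,0.001,-0.002],[-3.1,1.9,0,0,0.001,-0.002],[-3.1,1.9,0,0,0.001,-0.002],[-2.8,1.9,0,0,0.001,-0.002],[0,0,0,0,0,0]]' 0.15; python3 - <<'E'
from h import *
st()
p,d,m=grab('wrist'); crop(p,0,0,512,384,1.56,'pics/w30.png'); np.savez('w30.npz',p=p,d=d,**m)
E
```

```text
time: 49.28
tool_pos: [0.638, 0.1755, 0.1704]
eef_rot: [0.003, -3.129, 0.004]
ft_force: [-0.2, 0.3, -0.4]
width: 0.851
t 49.27 tcp [0.638  0.1755 0.1704] xang -3.14 tilt [-0.0125 -0.0023] F [-0.2  0.3 -0.4] w 0.851 q [ 0.23  0.12  1.54  0.    1.5  -1.34]
```

View pics/w30.png

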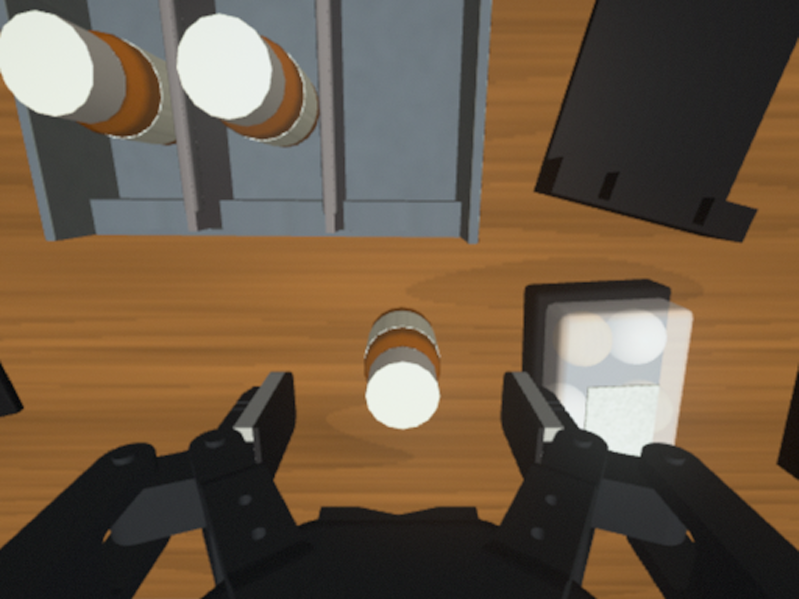

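```bash
python3 - <<'E'
from fitrack import *
p,d,m=load('w30.npz'); f=lambda x,y,z:onz(m,*P(x,y,0,0,1.56),z)
J=f(403,395,.098); print('J2',J, 'punnet', [dep(m,d,*P(x,y,0,0,1.56)).round(3) for x,y in((535,300),(535,340),(560,340))])
plan([J[0],J[1],.125],np.pi,4)
E
```

```text
J2 [0.679913   0.17837225 0.098     ] punnet [array([0.643, 0.27 , 0.029]), array([0.673, 0.273, 0.028]), array([0.661, 0.278, 0.061])]
step mm 15.59215590677347 rot/row 0.0032855948124232656
[-1.08, 0.09, 1.12, -0.001, -0.003, 0.0]
[-1.08, 0.08, 1.13, -0.001, -0.003, 0.0]
[-1.08, 0.09, 1.13, -0.001, -0.003, 0.0]
[-1.07, 0.08, 1.13, -0.001, -0.003, 0.0]
```

Punnet edge is at y≈0.27, so the fingers have ample clearance.

```bash
python3 -m jog '[[-1,0.08,1.1,-0.001,-0.003,0],[-1,0.08,1.1,-0.001,-0.003,0],[-1,0.08,1.1,-0.001,-0.003,0],[-1,0.08,1,0,-0.003,0],[0,0,0,0,0,0],[0,0,0,0,0,0]]' 0.22; python3 - <<'E'
from h import *
st(); plan([.6799,.178,.071],np.pi,4)
E
```

```text
time: 50.08
tool_pos: [0.678, 0.1767, 0.1221]
eef_rot: [0.0, -3.139, -0.0]
ft_force: [-0.5, 0.4, 0.4]
width: 0.782
t 50.08 tcp [0.678  0.1767 0.1221] xang -3.1415 tilt [-0.0022  0.0001] F [-0.5  0.4  0.4] w 0.782 q [ 0.22  0.22  1.5   0.    1.42 -1.35]
step mm 12.721532995673407 rot/row 0.0005423489557879464
[-0.05, 0.03, 1.28, 0.0, -0.001, 0.0]
[-0.05, 0.03, 1.28, 0.0, -0.001, 0.0]
[-0.05, 0.03, 1.28, 0.0, -0.001, 0.0]
[-0.05, 0.04, 1.27, 0.0, -0.001, 0.0]
```

```bash
python3 -m jog '[[-0.05,0.03,1.3,0,0,0],[-0.05,0.03,1.3,0,0,0],[-0.05,0.03,1.2,0,0,0],[-0.05,0.03,1.1,0,0,0],[0,0,0,0,0,0]]'; python3 -m jog '[[0,0,0,0,0,0],[0,0,0,0,0,0],[0,0,0,0,0,0],[0,0,0,0,0,0],[0,0,0,0,0,0]]' 1; python3 -c "
from h import *
st()"; python3 -m jog '[[0,0,-2,0,0,0],[0,0,-3.5,0,0,0],[0,0,-4,0,0,0],[0,0,-1,0,0,0],[0,0,0,0,0,0]]'; python3 - <<'E'
from h import *
st(); plan([.5159,.1762,.18],np.pi-.006,5)
E
```

```text
time: 50.7
tool_pos: [0.6794, 0.1781, 0.0696]
eef_rot: [0.0, -3.139, -0.0]
ft_force: [-0.3, 0.0, 0.1]
width: 0.779
time: 51.32
tool_pos: [0.6797, 0.1782, 0.0707]
eef_rot: [0.001, -3.14, -0.001]
ft_force: [-0.7, 1.4, -1.8]
width: 0.473
t 51.33 tcp [0.6797 0.1782 0.0707] xang -3.1412 tilt [-0.0011  0.0003] F [-0.7  1.4 -1.8] w 0.473 q [ 0.22  0.26  1.54  0.    1.34 -1.35]
time: 51.95
tool_pos: [0.6798, 0.1782, 0.1828]
eef_rot: [-0.001, 3.141, 0.001]
ft_force: [0.2, -0.8, -1.9]
width: 0.475
t 51.95 tcp [0.6798 0.1782 0.1828] xang -3.1412 tilt [0.0004 0.0007] F [ 0.2 -0.8 -1.9] w 0.475 q [ 0.22  0.19  1.44  0.    1.51 -1.35]
step mm 32.72387827413207 rot/row 0.0012839824726737878
[3.28, -0.04, 0.05, 0.0, 0.0, 0.001]
[3.28, -0.04, 0.06, 0.0, 0.0, 0.001]
[3.28, -0.04, 0.05, 0.0, 0.0, 0.001]
[3.28, -0.05, 0.06, 0.0, 0.0, 0.001]
[3.27, -0.05, 0.05, 0.0, 0.0, 0.001]
```

```bash
python3 -m jog '[[3.2,-0.04,0,0,0,0.001],[3.2,-0.04,0,0,0,0.001],[3.2,-0.04,0,0,0,0.001],[3.2,-0.05,0,0,0,0.001],[3,-0.05,0,0,0,0.001],[0,0,0,0,0,0],[0,0,0,0,0,0]]'; python3 - <<'E'
from h import *
st(); plan([.5159,.1762,.10],np.pi-.006,4)
p,d,m=grab('wrist'); crop(p,0,0,512,384,1.56,'pics/w31.png')
E
```

```text
time: 52.82
tool_pos: [0.5146, 0.1752, 0.173]
eef_rot: [-0.008, -3.131, 0.003]
ft_force: [-0.5, -0.1, -1.6]
width: 0.475
t 52.83 tcp [0.5146 0.1752 0.173 ] xang 3.1366 tilt [-0.0108 -0.0022] F [-0.5 -0.1 -1.6] w 0.475 q [ 0.28 -0.14  1.79  0.    1.5  -1.29]
step mm 18.242057862149686 rot/row 0.0027775692992946656
[-0.05, 0.03, 1.83, -0.001, -0.003, 0.0]
[-0.05, 0.03, 1.82, -0.001, -0.003, 0.0]
[-0.04, 0.02, 1.83, -0.001, -0.003, 0.0]
[-0.03, 0.02, 1.82, -0.001, -0.003, 0.0]
```

View pics/w31.png

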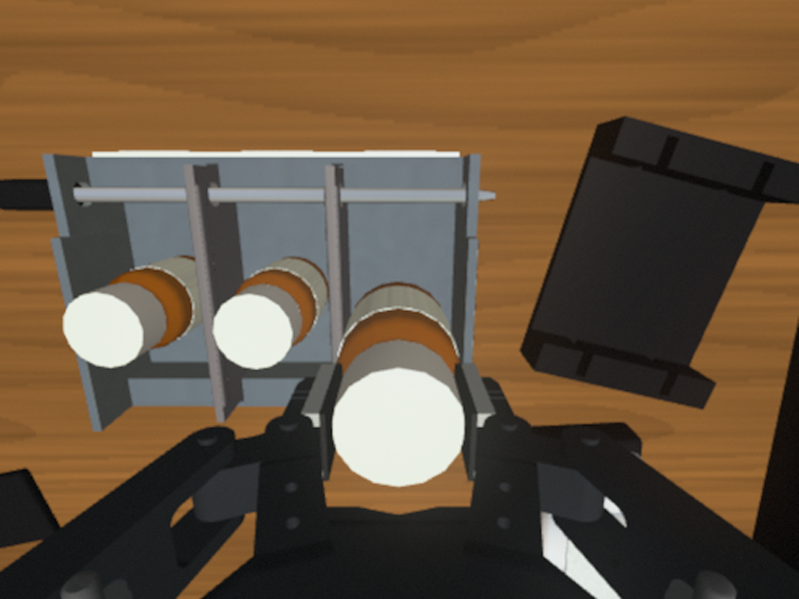

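```bash
python3 -m jog '[[-0.05,0.03,1.9,-0.001,-0.003,0],[-0.05,0.03,1.9,-0.001,-0.003,0],[-0.05,0.03,1.8,-0.001,-0.003,0],[-0.03,0.02,1.5,0,-0.002,0],[0,0,0,0,0,0]]'; python3 - <<'E'
from h import *
st(); plan([.5159,.1762,.081],np.pi-.006,2)
E
```

```text
time: 53.5
tool_pos: [0.5164, 0.1758, 0.0938]
eef_rot: [-0.009, -3.138, 0.001]
ft_force: [0.4, -0.3, -1.8]
width: 0.471
t 53.5 tcp [0.5164 0.1758 0.0938] xang 3.1357 tilt [-0.0036 -0.0005] F [ 0.4 -0.3 -1.8] w 0.471 q [ 0.28 -0.09  1.88  0.    1.36 -1.28]
step mm 6.452608786638597 rot/row 0.0018395862237530957
[0.02, 0.02, 0.64, -0.0, -0.002, 0.0]
[0.03, 0.02, 0.64, -0.0, -0.002, 0.0]
```

```bash
python3 -m jog '[[0.02,0.02,0.65,0,-0.002,0],[0.03,0.02,0.65,0,-0.002,0],[0,0,0,0,0,0]]'; python3 -m jog '[[0,0,0.2,0,0,0],[0,0,0,0,0,0]]'; python3 -c "
from h import *
st()"; python3 -m jog '[[0,0,0,0,0,0],[0,0,0,0,0,0],[0,0,-3,0,0,0],[0,0,-5,0,0,0],[0,0,-4,0,0,0],[0,0,0,0,0,0]]' 0.4; python3 - <<'E'
from h import *
st()
p,d,m=grab('wrist'); crop(p,0,0,512,384,1.56,'pics/w32.png')
E
```

```text
time: 53.88
tool_pos: [0.5165, 0.1764, 0.0811]
eef_rot: [0.009, 3.139, -0.0]
ft_force: [-0.4, -0.0, -2.0]
width: 0.474
time: 54.12
tool_pos: [0.5167, 0.1765, 0.0796]
eef_rot: [0.009, 3.138, 0.0]
ft_force: [0.8, -0.0, -2.0]
width: 0.477
t 54.12 tcp [0.5167 0.1765 0.0796] xang 3.1357 tilt [0.0031 0.0002] F [ 0.8 -0.  -2. ] w 0.477 q [ 0.28 -0.08  1.89 -0.    1.33 -1.28]
time: 54.88
tool_pos: [0.5165, 0.1764, 0.2042]
eef_rot: [0.009, 3.137, 0.001]
ft_force: [0.2, -0.4, 0.3]
width: 0.604
t 54.88 tcp [0.5165 0.1764 0.2042] xang 3.1356 tilt [0.0043 0.0005] F [ 0.2 -0.4  0.3] w 0.604 q [ 0.28 -0.16  1.76 -0.    1.54 -1.28]
```

View pics/w32.png

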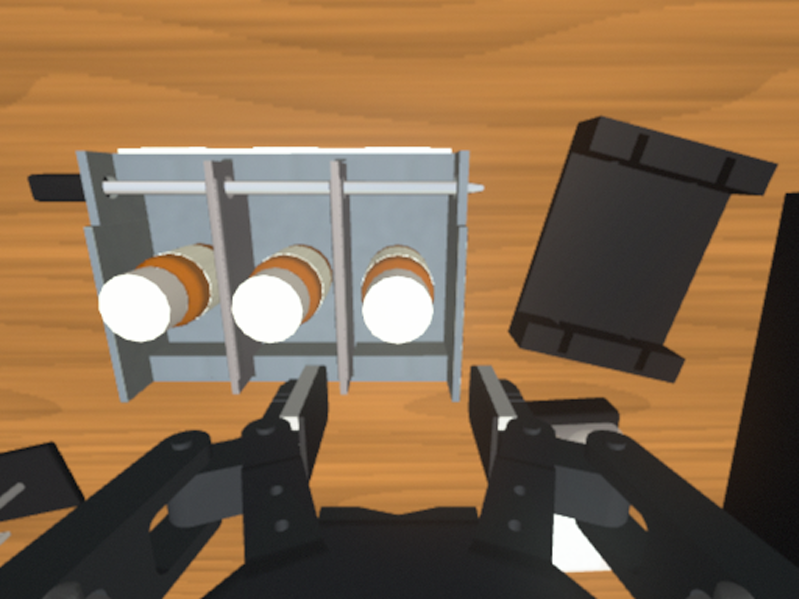

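All three jars are in. I draw back to check with the fixed cameras, including whether a fourth jar is hidden and whether the rail has been knocked.

```bash
python3 -m jog '[[2,5,-4,0,0,0],[2,6,-2,0,0,0],[2,6,0,0,0,0],[2,6,0,0,0,0],[2,6,0,0,0,0],[2,6,0,0,0,0],[0,0,0,0,0,0],[0,0,0,0,0,0]]'; python3 - <<'E'
from h import *
st()
for n in('top','side'):
    p,d,m=grab(n); np.savez(n+'F.npz',p=p,d=d,**m); crop(p,0,0,512,384,1.56,f'pics/{n}F.png')
    if n=='top': crop(p,160,170,310,275,5.3,'pics/topFc.png')
    else: crop(p,180,150,330,260,5.3,'pics/sideFc.png')
E
```

```text
time: 55.92
tool_pos: [0.3979, 0.5216, 0.2476]
eef_rot: [-0.013, -3.134, 0.013]
ft_force: [-0.6, 0.0, 1.3]
width: 0.604
t 55.92 tcp [0.3979 0.5216 0.2476] xang 3.1331 tilt [-0.0074 -0.0084] F [-0.6  0.   1.3] w 0.604 q [ 0.88  0.08  1.46  0.    1.62 -0.68]
```

View pics/topF.png

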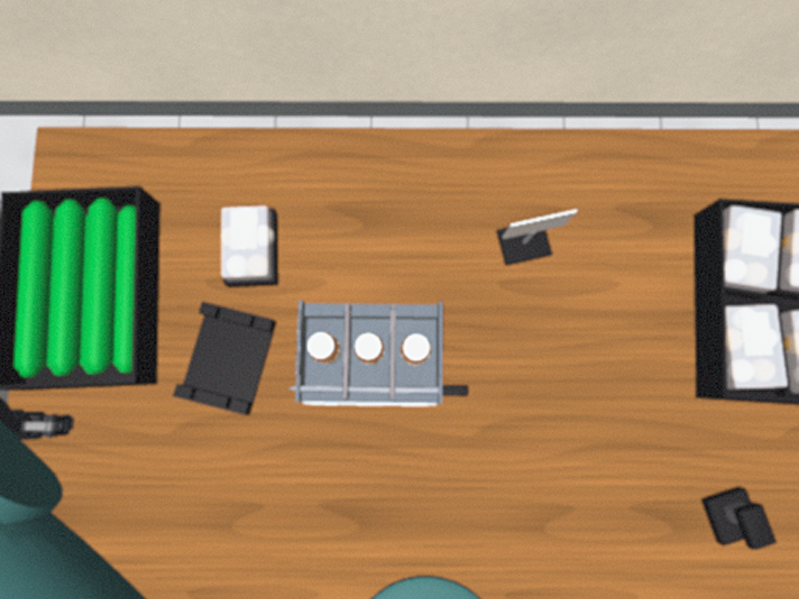

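View pics/topFc.png

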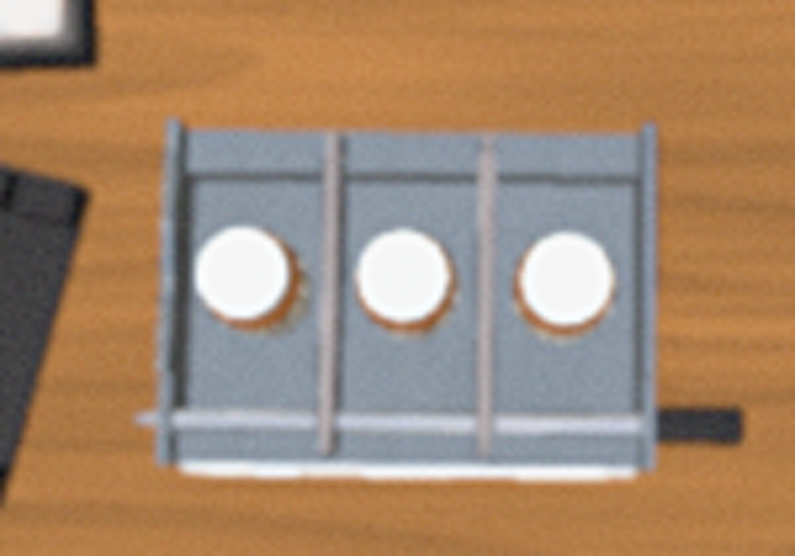

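View pics/sideFc.png

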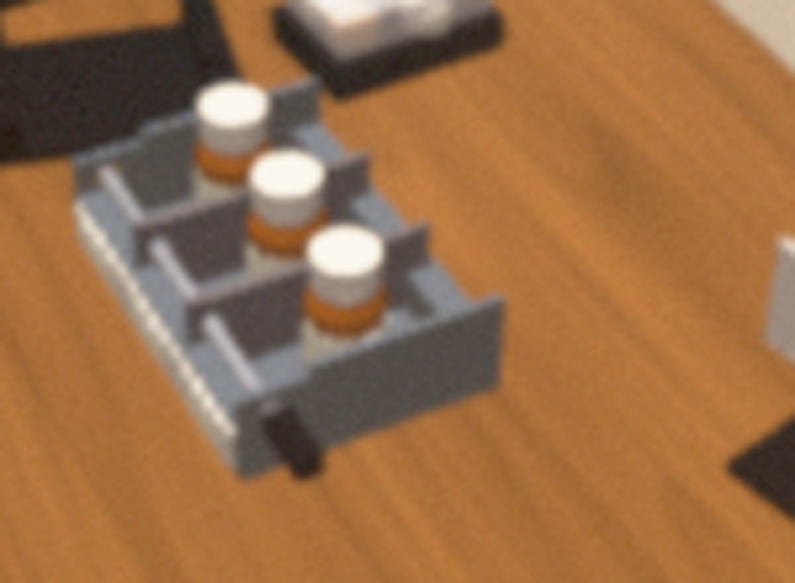

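```bash
python3 - <<'E'
from h import *
p,d,m=load('topF.npz'); W=cloud(m,d)
for x,y in((242,272),(404,276),(567,280)):
    u,v=160+x/5.3,170+y/5.3; P=onz(m,u,v,.106); print('jar',P.round(3),'rack',(P[:2]-[.5124,.0982]).round(3),'z',np.median(W[int(v)-3:int(v)+4,int(u)-3:int(u)+4,2]).round(4))
for x,y in((138,418),(658,425)): print(onz(m,160+x/5.3,170+y/5.3,.043).round(4))
print(manip.finish_job())
E
```

```text
jar [0.519 0.173 0.106] rack [0.007 0.075] z 0.1069
jar [0.518 0.095 0.106] rack [ 0.005 -0.003] z 0.1065
jar [0.516 0.017 0.106] rack [ 0.004 -0.081] z 0.1067
[0.4509 0.2321 0.043 ]
[ 0.4487 -0.0308  0.043 ]
the job is handed in; nothing more can be done
None
```

The rack is divided and stocked, and I handed the job in at about 56 s of the 210 s allowed. I drew the rail out and seated both dividers, holes to the front. I then threaded the rail back through all four holes and stood one jar in each bay. Only three jars were present; the camera pictures show no fourth.

**Last checks, all as wanted:**
- **Dividers:** the tops read about 70 mm above the counter, which is fully down.
- **Rail:** the grip looks flush with the right cheek. By camera the shoulder reads about 6 mm from the cheek's outer face, within the 12 mm limit and about as far as the pixel reading is good. The tip stands roughly 11 mm out of the left cheek.
- **Jars:** cap tops read 106.5–107 mm, which is upright on the floor plate. In the rack frame they are at about x +4 to +7 mm, and at y +75, −3 and −81 mm.
- **Punnet and price card:** both look unmoved in the top view.
- **Arm:** it had drawn well clear and was touching nothing.

No check failed. I saw no knock to the rail, and the hand-in gave no verdict.

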